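# Load the tube shaker, fit its sprung retaining bar and switch it on

## Robot

A 7-joint arm with a two-finger parallel gripper is mounted at the origin on a cart in front of the work surface, level with it; the furniture and walls round the work are solid. World frame = base frame: x ahead of the robot, y to its left, z up, the work surface at z = 0. Lengths are in m, angles in rad, forces in N, time in s.
With the tool pointing down it reaches from about 0.425 to 0.925 m from the base axis. Payload 6.8 kg.
Tool frame: the origin (TCP) lies at the very end of the fingers, on their centre line; the grasp point (between the pads) lies 19 mm behind it; z points along the fingers, y is the line along which they close (so a half turn about z gives the same grasp; the last joint's range is limited). The gripper opens to 85 mm and grips with 20 to 120 N. Pads are 22 mm wide; open, the fingers measure 114 mm over their backs; the gripper's body (76 mm by 85 mm) begins 54 mm behind the grasp point. The pads swing forward as they close: fully open they stand 13 mm farther back than shut.
Start: joints at [-1.393, 0.477, 0.022, 1.555, -0.011, 1.109, -0.083], TCP at [0.19, 0.648, 0.202] pointing down, gripper open.
Joint ranges: [-2.96, 2.96], [-0.34, 2.1], [-1.41, 1.46], [0.24, 2.44], [-1.37, 4.51], [0.17, 1.92], [-2.96, 2.96]. Speed limits (rad/s): [2.39, 2.39, 3.14, 3.14, 3.14, 3.14, 3.14].

## Interface

Orientations are given as a rotation vector (axis times angle).
In Python, from rig import r, grab_frame gives the robot as it stands.
- The arm moves only by the tool arm_command, never from a script. Its argument "plan" is a list of rows, each an object with "offset": the shift along the tool's x, y, z in m, a list of three; "twist": the turn about the tool's z in rad. A call has 1 to 10 rows; each row shifts and turns the commanded pose from where the row before left it, along the tool's axes as they then stand; what a row does not reach is not made up. A row lasts 1/12 s, in which the tool goes at most 41.7 mm and 7.16 degrees, less where a joint would pass 70% of its speed; a pose out of reach is approached as far as the arm can. A call with a gripper value outside its range is refused whole. "gripper" is the finger opening in m, from 0 to 0.0854, set as the call begins (left out, the last holds). The fingers move at their own pace and stop on an object; "force" is the grip in N (left out, the last holds). Time passes only in rows, so rows that do not move let the fingers close. It gives the time, the measured TCP pose, the force, the opening and the grip force at its end, in the units of the state.
- r.observe(): the state, without advancing time (a new reading comes with each control period).
- grab_frame(name): name is "side" or "top"; returns a dict with "color" (420x560x3 uint8, red, green, blue), "vfov" (degrees; the focal length in pixels is half the picture's height over the tangent of half this angle, whatever the lens; pixels are square), "cx", "cy" (the principal point, pixels), "rvec" (rotation vector, rad) and "tvec" (3), from world to camera coordinates, as OpenCV has them. Camera axes: x right, y down, z forward; pixel columns grow to the right and rows downward; lengths in m; the calibration is good to about 2 mm. A picture is of the moment at which its call begins. There is no depth.
- r.sign_off(): hands the job in; it is judged then, once.
The state is a dict: "t": time; "joint_pos": joint angles; "joint_velocities": joint speeds; "joint_torque": joint torques, N m; "tcp_pos": TCP position; "ee_rot": TCP orientation; "ft_force": force on the tool from outside, world axes, zero at the start; "wrist_torque": the same for the moment, N m; "finger_gap": opening from 0.0 (shut) to 1.0 (fully open); "grip_force": force on a finger pad.
Only numpy, scipy, OpenCV 4.12 (cv2) and the standard library are available. Lean on these libraries where they do the work, as an engineer would, in place of code of your own. Each camera call takes 0.05 s, during which the arm holds its last target. There are 200 camera calls.

## Task

Take the tube that stands apart in the front row of the blue rack and put it upright, all the way down, into the empty hole of the tube shaker. Then squeeze the two tabs of the sprung retaining bar together, lower the bar between the shaker's cheeks over the tubes and let go, so that both its pins spring out into the recesses; after that, push the shaker's switch lever right over, away from its front edge. Do not move the small vial and the rubber stopper, and leave the other three tubes in their holes.

Things in the scene. Friction and masses are not known exactly. Their poses are not given: they have to be found in the camera images.
- shaker: White tube shaker, fixed. Origin on the bench under the centre of its tube block; x from the front edge (faces the robot, has the switch) to the back, y left along the row of holes. Base x -150 to 45, y +-96, 22 mm high. Grey block 50 x 125 mm, top at z 77, holes at x 0, y 42, 14, -14, -42 (28 mm apart), three with tubes, the one at y 14 empty. An upright cheek stands at each end.
- empty_hole (a point): Centre of the mouth of the empty hole (20 mm wide, 52 mm deep, floor at shaker z 25) in the top of the block. A tube standing in it reaches about 48 mm above the block.
- groove_left (a point): Foot of the groove in the left (+y) aluminium cheek, at its inner face: shaker x 0, y 66, z 133. Cheek 44 mm wide (x), y 66 to 84. The groove is vertical, 10 mm wide, 6 mm deep (back at y 72), open at the top. At its foot the back has a recess 5 mm deeper (to y 77), 11 mm high (z 133 to 144). Groove walls end at z 157; flared lips above, up to z 167, lead a pin in: mouth about 25 mm wide in x.
- groove_right (a point): The same, mirrored, in the right (-y) cheek: shaker x 0, y -66, z 133.
- seat_bar (a point): Point on the shaker midway between the cheeks (shaker x 0, y 0, z 131) where the bar's origin lies when its pins rest on the groove floors, level with the recesses. Axes as the shaker's; the bar lies along y.
- switch (a joint): Switch lever of the shaker, hinged along the shaker's y axis at shaker x -105, z 44. 0 = leaning to the front (off), 1.0 rad = leaning to the back (on, end stop); it stays where it is left and needs under 2 N at the ball.
- switch_tip (a point): Centre of the black ball (26 mm across) on the switch lever, 50 mm from the hinge. Off: 24 mm in front of the hinge, 88 mm above the bench; on: 24 mm behind it, same height (94 mm midway). The lever stands on a grey housing 70 x 50 mm, top 47 mm above the bench.
- bar: Sprung retaining bar, loose, standing on the bench, 0.13 to 0.21 kg. Origin: centre of the underside of its aluminium barrel (24 x 116 x 12 mm); y along the bar, z up. Either end may go to either cheek. A round 8 mm steel pin sticks out of each end, 6 mm above the underside, tips at y +-78 when free, +-70 squeezed (the groove backs leave 2 mm at each end).
- pin_left (a joint): How far the tab and pin at the bar's +y end, one piece, are drawn in: 0 free, 0.008 m fully squeezed, about 0.001 when fitted. Spring: 3 N to start, 7 N at the end stop; springs out when let go.
- pin_right (a joint): The same for the tab and pin at the bar's -y end.
- tab_left (a point): Centre of the outer face of the +y steel tab, 45 mm above the bar's underside. The two upright tabs are faced with rubber, 21 mm wide in x, reach 57 mm above the underside, and measure 64 mm over their outer faces when free (y +-32), 48 mm fully squeezed, about 62 mm fitted. Squeeze them towards each other to draw both pins in.
- tab_right (a point): The same point on the -y tab.
- rack: Blue tube rack, fixed, 192 (x) x 120 (y) mm. Origin on the bench under its centre. From x -56 on it is full of tubes that cannot be taken out, tops 108 mm high. The two rows at its -x end (faces the robot; walls 62 mm high) hold one loose tube only.
- tube: The loose capped glass tube, standing upright in the rack's outermost row (rack x -84.5, y 9.5), 16 mm across, 101 mm high, 21 g. Origin: centre of its underside, 6 mm above the bench at the start; z up along the tube. To be held by its cap, the uppermost 20 mm.
- tube_a: Capped tube (17 mm across, 100 mm high) standing in the shaker's hole at y +42; origin at the centre of its underside. Stays there.
- tube_b: The same in the hole at y -14. Stays there.
- tube_c: The same in the hole at y -42. Stays there.
- small_vial: Small upright glass vial with a screw cap, 21 mm across, 54 mm high; origin at the centre of its underside. Bystander.
- rubber_stopper: Tapered rubber stopper, 29 mm across, 26 mm high; origin at the centre of its underside. Bystander.

How it is judged:
On the way, in this order (a step that is already met when the one before it is completed fails the run):
1. the tube stands in the empty hole, fully down, let go (horizontal distance between tube and empty_hole below 0.005 m and z of tube in the frame of shaker below 0.029 m and angle between tube's own z axis and vertical below 0.15 rad and contact force between the fingers and tube below 0.2 N), for 0.2 s.
2. the bar is fitted over the tubes, both pins sprung out into the recesses, let go (horizontal distance between tube and empty_hole below 0.005 m and z of tube in the frame of shaker below 0.029 m and angle between tube's own z axis and vertical below 0.15 rad and x of bar in the frame of shaker between -0.004 and 0.004 m and y of bar in the frame of shaker between -0.005 and 0.005 m and z of bar in the frame of shaker between 0.127 and 0.1355 m and angle between the y axis of bar and the y axis of shaker, either way round below 0.06 rad and value of joint each of pin_left, pin_right below 0.0045 m and contact force between the fingers and bar below 0.2 N), for 0.2 s.
3. the switch lever is pushed over (value of joint switch above 0.8 rad), for 0.1 s.
At the end, for the whole second after the job is handed in: Tube fully down in the once empty hole (5 mm sideways, 4 mm deep, 0.15 rad); the other three tubes in theirs; bar over them at its seat (4 mm across and in height, 5 mm along, 0.06 rad), both pins drawn in under 4.5 mm; lever beyond 0.8 rad; all let go and at rest (all of step 2 and z of each of tube_a, tube_b, tube_c in the frame of shaker below 0.029 m and angle between each of tube_a, tube_b, tube_c's own z axis and vertical below 0.15 rad and value of joint switch above 0.8 rad and linear speed of each of bar, tube below 0.02 m/s); the robot touches nothing.
It fails at once if the small vial or the rubber stopper is shifted by more than 30 mm (distance of any of small_vial, rubber_stopper from where it was at the start of the episode above 0.03 m).
It fails at once if one of the three tubes in the shaker is pulled out of its hole (z of any of tube_a, tube_b, tube_c in the frame of shaker above 0.05 m).
It also fails if it takes over 72 s, if anything falls off the work surface, if the arm or the gripper's body presses on something with over 40 N, if the wrist force passes 120 N, or if a joint passes its speed limit or range.

## Working session

There is one attempt and no reset: what is moved stays moved. The work goes in short steps, Python scripts to look and compute and a tool call to move; the robot and the scene stay as the last step left them, time stands still between calls to the robot, and variables do not carry over. Pictures are saved under pics/ and viewed, at most 10 in all, crops included, and the job is handed in when it is done.

Besides the shell and the picture viewer there is one more tool, called after "Request:" as name(argument=value, ...), one argument or row to a line, values as JSON. arm_command: Moves the arm, as the interface text tells. Its arguments: {"type":"object","properties":{"plan":{"type":"array"},"gripper":{"type":"number"},"force":{"type":"number"}},"required":["plan"]}

```bash
ls; mkdir -p pics; python3 - <<'E'
from rig import r, grab_frame
import cv2,pickle
o=r.observe();print({k:o[k] for k in('t','tcp_pos','ee_rot','finger_gap')})
for n in("side","top"):
    f=grab_frame(n);pickle.dump(f,open(f'pics/{n}0.pkl','wb'))
    cv2.imwrite(f'pics/{n}0.png',f["color"][:,:,::-1])
    print(n,f["vfov"],f["cx"],f["cy"],f["rvec"],f["tvec"])
E
```

```text
pics
{'t': 0.0, 'tcp_pos': array([0.19012136, 0.64698513, 0.20118203]), 'ee_rot': array([-4.47353166e-01, -3.10943215e+00,  2.96222519e-03]), 'finger_gap': 0.9999755753396312}
side 54.76572805172102 280.1433028999237 222.07364076895783 [ 0.09596271 -2.7892748   1.42493553] [0.48663239 0.12509613 1.04870474]
top 57.610399083825726 282.9404056352227 211.46502711827296 [ 2.21313531 -2.16853813  0.1176848 ] [-0.02948399  0.49749868  1.08597   ]
```

View pics/side0.png

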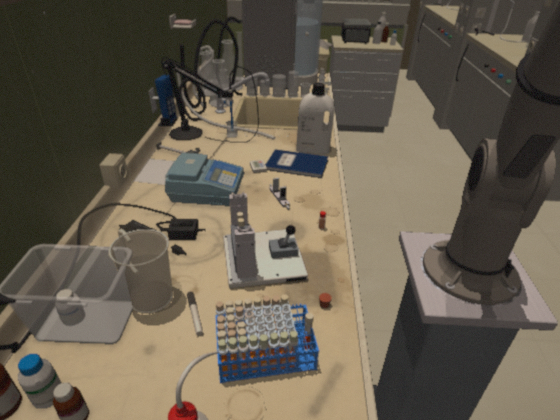

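View pics/top0.png

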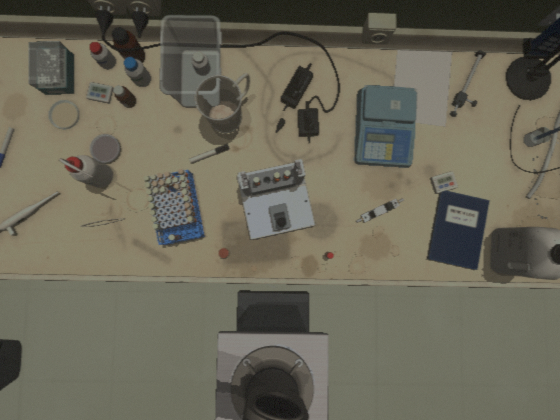

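```bash
cat > h.py <<'E'
import numpy as np,cv2,pickle
def load(p): return pickle.load(open(p,'rb'))
def cam(f):
    R=cv2.Rodrigues(np.array(f["rvec"],float))[0];t=np.array(f["tvec"],float).ravel()
    h=f["color"].shape[0];F=h/2/np.tan(np.radians(f["vfov"])/2)
    return R,t,np.array([[F,0,f["cx"]],[0,F,f["cy"]],[0,0,1]])
def ray(f,p):
    R,t,K=cam(f);return -R.T@t,R.T@np.linalg.solve(K,[p[0],p[1],1.])
def onz(f,p,z):
    c,d=ray(f,p);return c+d*(z-c[2])/d[2]
def proj(f,X):
    R,t,K=cam(f);q=(np.atleast_2d(X)@R.T+t)@K.T;return q[:,:2]/q[:,2:]
def tri(f,p,g,q):
    c,d=ray(f,p);e,k=ray(g,q);s=np.linalg.lstsq(np.c_[d,-k],e-c,rcond=None)[0]
    a,b=c+d*s[0],e+k*s[1];return (a+b)/2,np.linalg.norm(a-b)
def crop(f,x0,x1,y0,y1,s,name):
    im=cv2.resize(f["color"][y0:y1,x0:x1,::-1],None,fx=s,fy=s,interpolation=cv2.INTER_CUBIC)
    im=cv2.convertScaleAbs(im,alpha=1.3)
    for x in range(-(-x0//20)*20,x1,20): cv2.putText(im,str(x),(int((x-x0+.5)*s),8),0,.3,(0,255,255));cv2.line(im,(int((x-x0+.5)*s),10),(int((x-x0+.5)*s),16),(0,255,255))
    for y in range(-(-y0//20)*20,y1,20): cv2.putText(im,str(y),(0,int((y-y0+.5)*s)),0,.3,(0,255,255));cv2.line(im,(20,int((y-y0+.5)*s)),(26,int((y-y0+.5)*s)),(0,255,255))
    cv2.imwrite(name,im)
E
python3 - <<'E'
from h import *
S,T=load('pics/side0.pkl'),load('pics/top0.pkl')
crop(T,140,410,150,270,2.96,'pics/t1.png')
crop(S,205,345,170,390,2.7,'pics/s1.png')
for n,f in(('S',S),('T',T)): print(n,ray(f,(280,210)))
E
```

```text
S (array([0.45544263, 0.80381916, 0.70617882]), array([ 0.03679641, -0.82663449, -0.56232412]))
T (array([0.40641076, 0.00709156, 1.12360362]), array([ 0.08641799, -0.01611354, -0.99616579]))
```

View pics/t1.png

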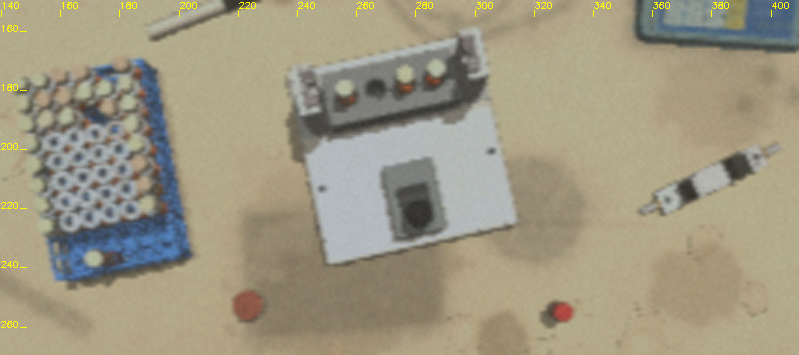

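View pics/s1.png

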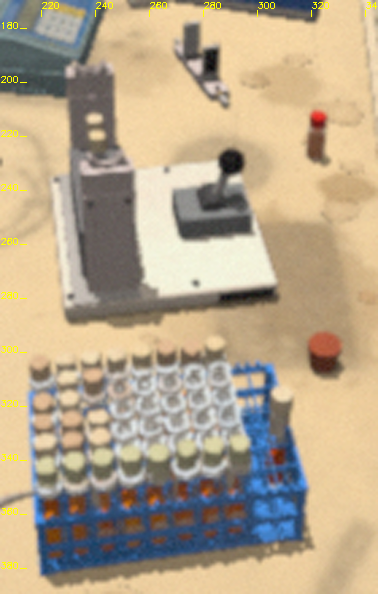

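```bash
cat > m1.py <<'E'
from h import *
S,T=load('pics/side0.pkl'),load('pics/top0.pkl')
def blobs(f,x0,x1,y0,y1,fn,mn=6,s=4):
    im=cv2.resize(f["color"][y0:y1,x0:x1],None,fx=s,fy=s,interpolation=cv2.INTER_CUBIC)
    hsv=cv2.cvtColor(im,cv2.COLOR_RGB2HSV).astype(int)
    m=fn(hsv).astype(np.uint8)
    n,l,st,c=cv2.connectedComponentsWithStats(m)
    out=[]
    for i in range(1,n):
        if st[i,4]>mn*s*s:
            rr=cv2.minAreaRect(np.argwhere(l==i)[:,::-1].astype(np.float32))
            g=lambda p:(np.array(p)+.5)/s-.5+[x0,y0]
            out.append((np.round(g(c[i]),2),round(st[i,4]/s/s,1),np.round(g(rr[0]),2),np.round(np.array(rr[1])/s,1),round(rr[2],1),np.round(g(cv2.boxPoints(rr)),1).tolist()))
    return out
if __name__=='__main__':
    P=lambda n,b:[print(n,*x[:5]) for x in b]
    P('caps',blobs(T,250,296,166,188,lambda h:(h[...,2]>150)&(h[...,1]<110),4))
    P('tube',blobs(T,164,190,230,243,lambda h:(h[...,0]<50)&(h[...,2]>130)&(h[...,1]<110),4))
    P('ballT',blobs(T,268,290,205,230,lambda h:h[...,2]<50))
    P('ballS',blobs(S,280,300,222,240,lambda h:h[...,2]<60))
    for b in blobs(T,235,325,170,250,lambda h:(h[...,1]<45)&(h[...,2]>120),200): print('base',b)
    P('barT dark',blobs(T,350,410,190,230,lambda h:h[...,2]<75))
    P('barT wht',blobs(T,350,410,190,230,lambda h:(h[...,1]<50)&(h[...,2]>90),3))
    P('barS dark',blobs(S,265,295,175,210,lambda h:h[...,2]<70))
    P('red T',blobs(T,215,340,240,262,lambda h:((h[...,0]<8)|(h[...,0]>172))&(h[...,1]>120)))
E
python3 m1.py
```

```text
tube [171.02 236.85] 15.6 [171.   236.88] [4.  4.2] 90.0
ballT [280.82 221.7 ] 65.0 [281.13 221.75] [9.2 8.8] 63.4
ballS [290.12 229.75] 60.6 [290.23 229.54] [8.6 8.4] 75.1
base (array([278.32, 210.84]), np.float64(2112.4), array([278.01, 210.87]), array([43.1, 66.4]), 77.3, [[240.9, 197.1], [305.7, 182.6], [315.1, 224.6], [250.3, 239.2]])
barT dark [388.63 205.89] 55.7 [388.7 205.9] [7.9 7.7] 63.4
barT dark [371.8  214.11] 34.7 [371.68 214.1 ] [7.2 5.3] 63.4
barT wht [394.92 202.86] 53.2 [394.43 203.21] [9.4 7.8] 61.6
barT wht [400.99 199.78] 14.9 [401.15 199.68] [3.  5.8] 63.4
barT wht [374.11 212.62] 183.2 [373.81 212.85] [ 9.5 27.3] 64.4
barT wht [358.57 219.93] 17.8 [358.55 219.9 ] [3.3 6.2] 71.6
barS dark [275.4 186. ] 38.4 [275.01 185.47] [11.6  5.3] 81.5
barS dark [282.44 193.41] 52.9 [282.49 193.37] [ 5.  11.1] 1.8
red T [222.7  253.52] 13.6 [222.34 253.44] [8.  4.4] 47.9
red T [329.66 254.97] 29.4 [329.7  254.97] [6.3 5.7] 26.6
```

```bash
cat > m2.py <<'E'
from m1 import *
from scipy.optimize import least_squares
for v in (105,115,125):
  print(v,[(b[0].tolist(),b[1]) for b in blobs(T,250,296,168,184,lambda h:(h[...,2]>v)&(h[...,1]>25),4)])
p=onz(T,(171,236.87),.107);print('tube top',p)
print('ball tri',tri(T,(281.0,221.7),S,(290.2,229.6)),'onz',onz(T,(281.0,221.7),.088),onz(S,(290.2,229.6),.088))
c=[onz(T,q,.022) for q in ([315.1,224.6],[250.3,239.2])];d=c[1]-c[0];print('front corners',c,np.linalg.norm(d),'yaw',np.arctan2(-d[0],d[1]))
a,b=onz(T,(401.15,199.68),.006),onz(T,(358.55,219.9),.006);d=b-a
print('bar',(a+b)/2,np.linalg.norm(d),'yaw',np.arctan2(-d[0],d[1]))
a,b=onz(T,(388.7,205.9),.05),onz(T,(371.68,214.1),.05);d=b-a
print('bar tabs',(a+b)/2,np.linalg.norm(d),'yaw',np.arctan2(-d[0],d[1]))
for q in((275.2,185.7),(282.46,193.4)):print('tabs side',onz(S,q,.035))
print('red',onz(T,(329.7,254.97),.054),onz(T,(223,253),.026))
E
python3 m2.py
```

```text
105 [([255.93, 168.89], np.float64(40.1)), ([286.83, 172.43], np.float64(23.7)), ([276.51, 174.36], np.float64(27.9)), ([255.99, 179.21], np.float64(23.6))]
115 [([255.93, 168.89], np.float64(40.1)), ([286.79, 172.33], np.float64(20.9)), ([276.45, 174.33], np.float64(23.6)), ([255.92, 179.1], np.float64(21.8))]
125 [([255.79, 168.8], np.float64(35.6)), ([286.84, 172.34], np.float64(17.5)), ([276.44, 174.35], np.float64(18.7)), ([255.87, 179.02], np.float64(18.3))]
tube top [0.41729759 0.27669058 0.107     ]
ball tri (array([ 0.4645193 , -0.01293455,  0.09249297]), np.float64(0.0006888011056302885)) onz [ 0.46442622 -0.01301073  0.088     ] [ 0.46493225 -0.01895106  0.088     ]
front corners [array([ 0.46176968, -0.11311675,  0.022     ]), array([0.41599123, 0.07287657, 0.022     ])] 0.19154420168054234 yaw 0.241332571387883
bar [ 0.51045419 -0.30649466  0.006     ] 0.14161242690761938 yaw 0.45926855548190104
bar tabs [ 0.50568803 -0.29493389  0.05      ] 0.05450599242380621 yaw 0.464912127414611
tabs side [ 0.52290024 -0.32036871  0.035     ]
tabs side [ 0.4970857  -0.27571542  0.035     ]
red [ 0.37611398 -0.15155403  0.054     ] [0.37525501 0.14918956 0.026     ]
```

```bash
cat > m3.py <<'E'
from m1 import *
c=np.array([onz(T,q,.125) for q in((255.95,179.1),(276.47,174.35),(286.83,172.35))])[:,:2]
from scipy.optimize import least_squares
fc=np.array([[.41599,.07288],[.46177,-.11312]])
def W(p,q): 
    C,s=np.cos(p[2]),np.sin(p[2]);return np.array(q)@np.array([[C,s],[-s,C]])+p[:2]
loc=np.array([[0,.042],[0,-.014],[0,-.042]]);lf=np.array([[-.15,.096],[-.15,-.096]])
for L,M,n in((loc,c,'caps'),(np.r_[loc,lf],np.r_[c,fc],'all')):
    r=least_squares(lambda p:(W(p,L)-M).ravel(),[.58,.015,.24]);print(n,r.x,np.round(r.fun*1000,1))
print('ball pred',W(r.x,[-.129,0]),'hole',W(r.x,[0,.014]))
print(np.round(c,4))
for q in((-.0,.042),):print(proj(T,np.r_[W(r.x,q),.125]))
# bar profile along axis
a,b=np.array([401.15,199.68]),np.array([358.55,219.9]);u=(b-a)/np.linalg.norm(b-a)
hsv=cv2.cvtColor(T["color"],cv2.COLOR_RGB2HSV).astype(np.float32)
ss=np.arange(-8,56,.5)
for w in(0,):
    pts=np.array([a+u*s for s in ss],np.float32)
    pr=cv2.remap(hsv,pts[None,:,0],pts[None,:,1],cv2.INTER_LINEAR)[0]
    print(' '.join(f'{s:.1f}:{int(x[1])}/{int(x[2])}' for s,x in zip(ss,pr)))
for s in (0,10,20,40,48):
    q=a+u*s;v=np.array([-u[1],u[0]]);o=np.arange(-9,9.1,1);pts=np.array([q+v*k for k in o],np.float32)
    pr=cv2.remap(hsv,pts[None,:,0],pts[None,:,1],cv2.INTER_LINEAR)[0];print(s,[(int(x[1]),int(x[2])) for x in pr])
E
python3 m3.py
```

```text
caps [0.58367532 0.01553718 0.24314831] [ 0.1  0.3 -0.4 -0.2  0.3 -0.1]
all [0.5840216  0.01562123 0.24143496] [ 0.5  0.4 -0.1 -0.1  0.6 -0.  -0.6  0.1 -0.4 -0.3]
ball pred [ 0.45876313 -0.01522218] hole [0.58067426 0.02921517]
[[ 0.5735  0.056 ]
 [ 0.5875  0.0022]
 [ 0.5935 -0.0251]]
[[255.80642679 178.91022763]]
-8.0:61/137 -7.5:60/136 -7.0:60/136 -6.5:60/136 -6.0:59/136 -5.5:58/136 -5.0:59/136 -4.5:59/137 -4.0:60/137 -3.5:57/136 -3.0:53/135 -2.5:45/131 -2.0:35/127 -1.5:25/124 -1.0:20/122 -0.5:20/120 0.0:19/121 0.5:18/122 1.0:18/120 1.5:21/118 2.0:28/117 2.5:39/118 3.0:57/118 3.5:69/115 4.0:51/114 4.5:35/112 5.0:24/109 5.5:17/103 6.0:16/97 6.5:18/90 7.0:19/88 7.5:17/97 8.0:14/107 8.5:15/114 9.0:16/114 9.5:17/97 10.0:20/77 10.5:25/65 11.0:29/57 11.5:30/54 12.0:32/54 12.5:36/55 13.0:34/54 13.5:30/54 14.0:28/51 14.5:30/49 15.0:31/47 15.5:33/45 16.0:36/46 16.5:35/48 17.0:29/54 17.5:24/69 18.0:18/90 18.5:15/111 19.0:14/130 19.5:13/137 20.0:12/139 20.5:12/140 21.0:11/140 21.5:11/139 22.0:11/138 22.5:10/138 23.0:10/139 23.5:9/139 24.0:10/140 24.5:11/140 25.0:11/141 25.5:10/141 26.0:10/140
[... 1046 characters left out ...]
3, 122), (62, 133), (67, 132), (67, 130), (67, 128), (67, 129)]
20 [(58, 135), (58, 137), (58, 138), (57, 137), (51, 131), (21, 126), (10, 136), (10, 138), (10, 138), (12, 139), (13, 138), (11, 137), (13, 129), (34, 120), (59, 134), (63, 136), (63, 137), (64, 136), (62, 136)]
40 [(59, 136), (59, 138), (58, 137), (58, 136), (51, 129), (24, 132), (10, 140), (10, 132), (10, 109), (11, 89), (11, 117), (12, 139), (8, 134), (35, 121), (53, 132), (57, 138), (57, 137), (58, 137), (57, 137)]
48 [(58, 137), (58, 137), (61, 137), (62, 137), (60, 136), (60, 138), (60, 138), (58, 128), (28, 115), (18, 118), (34, 116), (53, 128), (57, 136), (60, 137), (58, 136), (55, 137), (57, 137), (58, 137), (57, 138)]
```

```bash
cat > go.py <<'E'
import sys,numpy as np
from rig import r
from scipy.spatial.transform import Rotation as Q
def go(x,y,z,yaw=None):
    o=r.observe();R=Q.from_rotvec(o['ee_rot']).as_matrix();ty=R[:,1]
    cur=np.arctan2(-ty[0],ty[1]);d=np.array([x,y,z])-o['tcp_pos'];v=R.T@d
    print('t',round(o['t'],2),'tcp',np.round(o['tcp_pos'],4),'yaw',round(cur,4),'tilt',np.round(R[:,2],3),'gap',round(o['finger_gap']*85.4,1),'F',np.round(o['ft_force'],1),'grip',round(o['grip_force'],1))
    print('tool offset',np.round(v,4),'len',round(np.linalg.norm(v),4))
    if yaw is not None:
        tw=-((yaw-cur+np.pi/2)%np.pi-np.pi/2);print('twist',round(tw,4))
        Rn=R@Q.from_rotvec([0,0,tw]).as_matrix();print('offset after twist',np.round(Rn.T@d,4))
if __name__=='__main__': go(*map(float,sys.argv[1:]))
E
python3 - <<'E'
from m1 import *
for b in blobs(T,140,210,165,250,lambda h:(h[...,0]>95)&(h[...,0]<125)&(h[...,1]>150),100): print(b)
E
python3 go.py .4173 .2767 .2 .18
```

```text
t 0.1 tcp [0.1901 0.6471 0.2013] yaw -0.2857 tilt [-0.    -0.002 -1.   ] gap 85.0 F [-0.3 -0.4 -0.4] grip 0.0
tool offset [-0.3224 -0.2913  0.0018] len 0.4345
twist -0.4657
offset after twist [-0.1572 -0.405   0.0018]
```

Request:
arm_command(
  plan=[
    {"offset": [0,0,0],"twist": -0.115},
    {"offset": [0,0,0],"twist": -0.115},
    {"offset": [0,0,0],"twist": -0.115},
    {"offset": [0,0,0],"twist": -0.115},
  ],
  gripper=0.06,
  force=20,
)

```text
t: 0.43
tcp_pos: [0.1902, 0.6473, 0.2016]
ee_rot: [0.282, -3.129, 0.002]
ft_force: [-0.1, -0.4, -0.2]
finger_gap: 0.703
grip_force: 0.0
```

```bash
python3 go.py .4173 .2767 .2 .18
```

```text
t 0.43 tcp [0.1902 0.6473 0.2016] yaw 0.18 tilt [-0.    -0.001 -1.   ] gap 60.1 F [-0.1 -0.4 -0.2] grip 0.0
tool offset [-0.1571 -0.4052  0.002 ] len 0.4346
twist -0.0
offset after twist [-0.1571 -0.4052  0.002 ]
```

Request:
arm_command(
  plan=[
    {"offset": [-0.013,-0.034,0],"twist": 0},
    {"offset": [-0.013,-0.034,0],"twist": 0},
    {"offset": [-0.013,-0.034,0],"twist": 0},
    {"offset": [-0.013,-0.034,0],"twist": 0},
    {"offset": [-0.013,-0.034,0],"twist": 0},
    {"offset": [-0.013,-0.034,0],"twist": 0},
    {"offset": [-0.013,-0.034,0],"twist": 0},
    {"offset": [-0.013,-0.034,0],"twist": 0},
    {"offset": [-0.013,-0.034,0],"twist": 0},
    {"offset": [-0.013,-0.034,0],"twist": 0},
  ],
)

```text
t: 1.27
tcp_pos: [0.3777, 0.3334, 0.202]
ee_rot: [0.273, -3.129, 0.0]
ft_force: [1.2, 0.2, 0.5]
finger_gap: 0.705
grip_force: 0.0
```

```bash
python3 go.py .4173 .2767 .079 .18;python3 - <<'E'
from m1 import *
print([ (b[0],b[3]) for b in blobs(S,296,320,310,340,lambda h:(h[...,2]>130)&(h[...,1]<110)&(h[...,0]<40),4)])
print(proj(S,[[.4173,.2767,.107],[.4173,.2767,.087]]),proj(T,[.4173,.2767,.107]))
for q in((161,244.6),(204,237)):print(onz(T,q,.062))
E
```

```text
t 1.27 tcp [0.3777 0.3334 0.202 ] yaw 0.1742 tilt [-0. -0. -1.] gap 60.2 F [1.2 0.2 0.5] grip 0.0
tool offset [-0.0292 -0.0627  0.123 ] len 0.1411
twist -0.0058
offset after twist [-0.0288 -0.0628  0.123 ]
[(array([296.08, 311.28]), array([3.5, 1. ])), (array([299.86, 311.02]), array([3.2, 4.8])), (array([314.69, 321.41]), array([29.8, 14.2])), (array([300.52, 317.78]), array([2.7, 2.5])), (array([297.5 , 318.29]), array([2.8, 1.9])), (array([296.09, 333.54]), array([4. , 1.2]))]
[[309.51668816 315.50389312]
 [308.86603367 322.44245126]] [[170.9964432  236.86901335]]
[0.39605849 0.31498657 0.062     ]
[0.41920406 0.1981855  0.062     ]
```

Request:
arm_command(
  plan=[
    {"offset": [-0.014,-0.032,0],"twist": 0},
    {"offset": [-0.014,-0.032,0],"twist": 0},
    {"offset": [0,0,0],"twist": 0},
    {"offset": [0,0,0],"twist": 0},
  ],
)

```text
t: 1.6
tcp_pos: [0.4169, 0.275, 0.202]
ee_rot: [0.266, -3.13, 0.001]
ft_force: [-0.7, 0.3, -0.4]
finger_gap: 0.699
grip_force: 0.0
```

```bash
python3 go.py .4173 .2767 .079 .18
```

```text
t 1.6 tcp [0.4169 0.275  0.202 ] yaw 0.1693 tilt [-0.    -0.001 -1.   ] gap 59.7 F [-0.7  0.3 -0.4] grip 0.0
tool offset [-0.0007  0.0017  0.123 ] len 0.123
twist -0.0107
offset after twist [-0.0008  0.0017  0.123 ]
```

Request:
arm_command(
  plan=[
    {"offset": [-0.001,0.002,0.03],"twist": -0.01},
    {"offset": [0,0,0.035],"twist": 0},
    {"offset": [0,0,0.035],"twist": 0},
    {"offset": [0,0,0.023],"twist": 0},
    {"offset": [0,0,0],"twist": 0},
    {"offset": [0,0,0],"twist": 0},
  ],
)

```text
t: 2.1
tcp_pos: [0.4151, 0.2799, 0.0785]
ee_rot: [0.292, -3.125, 0.002]
ft_force: [0.8, 0.6, 0.7]
finger_gap: 0.706
grip_force: 0.0
```

Request:
arm_command(
  plan=[
    {"offset": [0,0,0],"twist": 0},
    {"offset": [0,0,0],"twist": 0},
    {"offset": [0,0,0],"twist": 0},
    {"offset": [0,0,0],"twist": 0},
    {"offset": [0,0,0],"twist": 0},
    {"offset": [0,0,0],"twist": 0},
  ],
  gripper=0,
  force=25,
)

```text
t: 2.6
tcp_pos: [0.4168, 0.2795, 0.0797]
ee_rot: [-0.289, 3.128, 0.001]
ft_force: [-0.1, -0.4, 0.0]
finger_gap: -0.003
grip_force: 0.0
```

```bash
python3 go.py .4173 .2767 .24 .18
```

```text
t 2.6 tcp [0.4168 0.2795 0.0797] yaw 0.1841 tilt [ 0.001  0.001 -1.   ] gap -0.3 F [-0.1 -0.4  0. ] grip 0.0
tool offset [-1.000e-04 -2.700e-03 -1.603e-01] len 0.1603
twist 0.0041
offset after twist [-1.000e-04 -2.700e-03 -1.603e-01]
```

```bash
python3 - <<'E'
from rig import grab_frame
from h import *
f={n:grab_frame(n) for n in('side','top')}
pickle.dump(f,open('pics/f1.pkl','wb'))
crop(f['side'],230,350,255,390,4,'pics/a.png');crop(f['top'],130,250,180,270,4,'pics/b.png')
a,b=cv2.imread('pics/a.png'),cv2.imread('pics/b.png');c=np.zeros((540,960,3),np.uint8);c[:a.shape[0],:480]=a;c[:b.shape[0],480:]=b
cv2.imwrite('pics/ab1.png',cv2.resize(c,(800,450)))
print(proj(f['side'],[.4168,.2795,.0797]),proj(f['top'],[.4168,.2795,.0797]))
E
```

```text
[[308.88815564 326.07373503]] [[172.63368837 237.19451458]]
```

View pics/ab1.png

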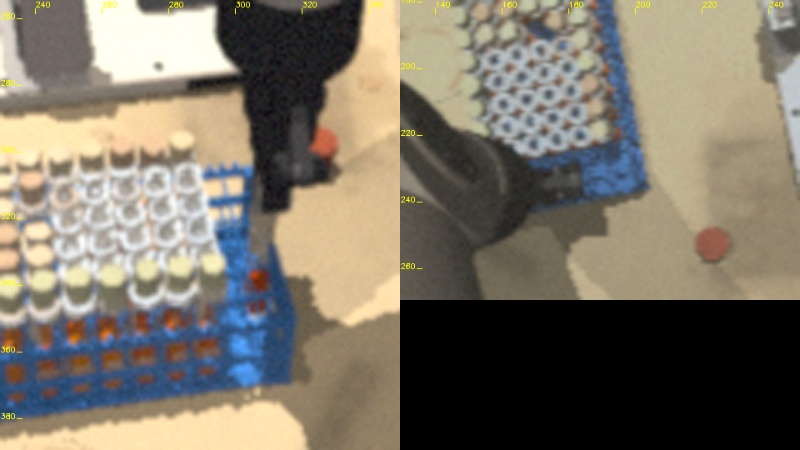

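```bash
python3 - <<'E'
from h import *
f=load('pics/f1.pkl');S,T=f['side'],f['top']
for s,t in(((311,317),(184,235)),((311,317),(180,236)),((309,320),(176,237))):print(tri(T,t,S,s))
c=np.array([.4168,.2795]);u=np.array([-.183,.983]);v=np.array([.983,.183])
for z in (.08,.13):
  for a in(-.0145,.0145):
    for b in(-.011,.011):
      X=np.r_[c+u*a+v*b,z];print(z,a,b,proj(S,X)[0].round(1),proj(T,X)[0].round(1))
for n,g,w in(('side',S,(285,335,280,345)),('top',T,(150,200,215,250))):
  gg=cv2.resize(g['color'][w[2]:w[3],w[0]:w[1],::-1],None,fx=10 if n=='side' else 8,fy=10 if n=='side' else 8,interpolation=cv2.INTER_CUBIC);cv2.imwrite(f'pics/z_{n}.png',cv2.convertScaleAbs(gg,alpha=1.8))
a,b=cv2.imread('pics/z_side.png'),cv2.imread('pics/z_top.png');c=np.zeros((650,900,3),np.uint8);c[:650,:500]=a;c[:280,500:]=b
cv2.imwrite('pics/ab2.png',cv2.resize(c,(800,578)))
E
```

```text
(array([0.41782277, 0.25091016, 0.07398203]), np.float64(0.01124677574957825))
(array([0.4166124 , 0.2592215 , 0.08330916]), np.float64(0.007536916727747567))
(array([0.41719   , 0.26908143, 0.08526372]), np.float64(0.000510446835730407))
0.08 -0.0145 -0.011 [313.  319.7] [178.5 240.3]
0.08 -0.0145 0.011 [302.1 320.7] [177.4 232.3]
0.08 0.0145 -0.011 [315.9 331.4] [167.8 242.1]
0.08 0.0145 0.011 [304.6 332.4] [166.7 234.1]
0.13 -0.0145 -0.011 [314.8 302.2] [173.7 240.2]
0.13 -0.0145 0.011 [303.5 303.1] [172.5 231.8]
0.13 0.0145 -0.011 [317.9 313.8] [162.5 242. ]
0.13 0.0145 0.011 [306.2 314.8] [161.3 233.6]
```

View pics/ab2.png

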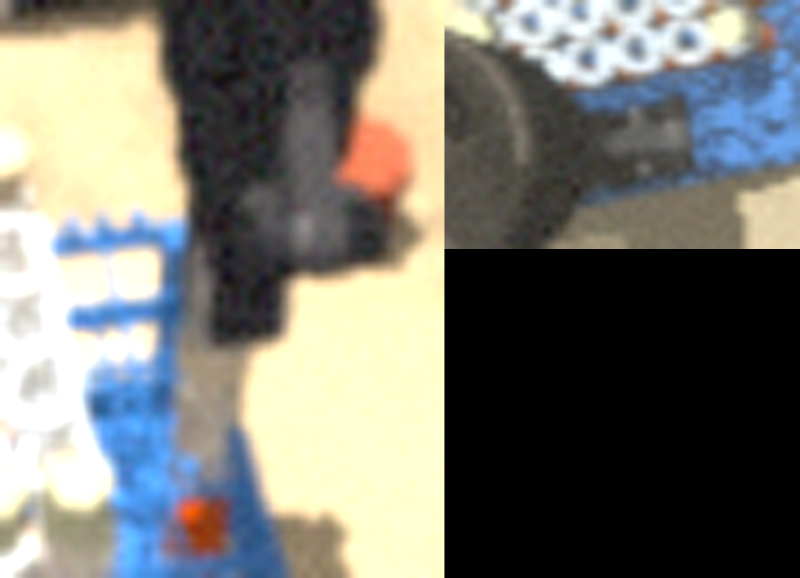

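Request:
arm_command(
  plan=[
    {"offset": [0,0,0],"twist": 0},
    {"offset": [0,0,0],"twist": 0},
    {"offset": [0,0,0],"twist": 0},
    {"offset": [0,0,-0.03],"twist": 0},
    {"offset": [0,0,-0.04],"twist": 0},
    {"offset": [0,0,-0.04],"twist": 0},
    {"offset": [0,0,0],"twist": 0},
    {"offset": [0,0,0],"twist": 0},
  ],
  gripper=0.06,
)

```text
t: 3.37
tcp_pos: [0.418, 0.2804, 0.1917]
ee_rot: [-0.288, 3.124, 0.005]
ft_force: [0.3, -0.1, 0.7]
finger_gap: 0.703
grip_force: 0.0
```

```bash
python3 go.py .4173 .2767 .079 .18; python3 - <<'E'
from rig import grab_frame
from h import *
f={n:grab_frame(n) for n in('side','top')}
pickle.dump(f,open('pics/f2.pkl','wb'))
crop(f['side'],250,350,220,345,4.5,'pics/a.png');crop(f['top'],130,200,210,255,5,'pics/b.png')
a,b=cv2.imread('pics/a.png'),cv2.imread('pics/b.png');c=np.zeros((600,800,3),np.uint8);c[:a.shape[0],:a.shape[1]]=a;c[:b.shape[0],a.shape[1]:a.shape[1]+b.shape[1]]=b
cv2.imwrite('pics/ab3.png',c)
E
```

```text
t 3.37 tcp [0.418  0.2804 0.1917] yaw 0.184 tilt [ 0.004  0.004 -1.   ] gap 60.0 F [ 0.3 -0.1  0.7] grip 0.0
tool offset [ 0.0019 -0.0039  0.1127] len 0.1128
twist 0.004
offset after twist [ 0.0019 -0.0039  0.1127]
```

View pics/ab3.png

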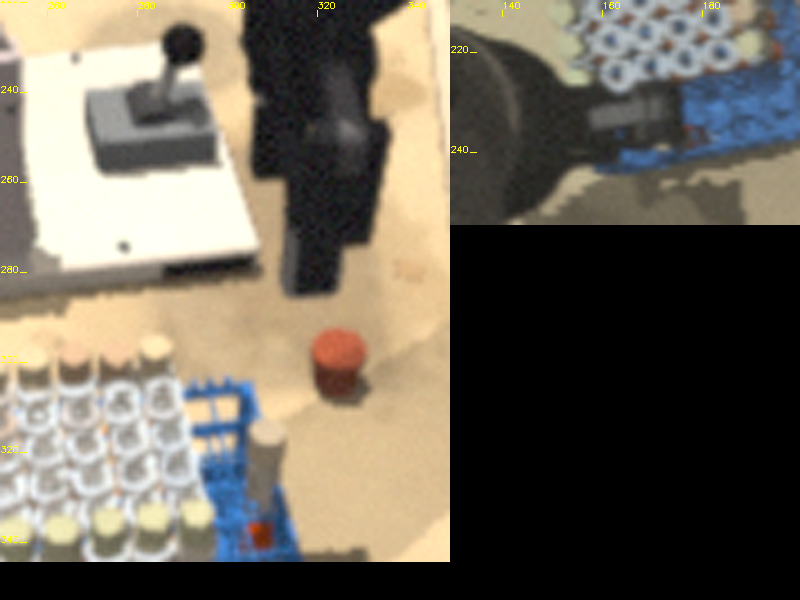

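```bash
python3 - <<'E'
from h import *
f=load('pics/f2.pkl');S,T=f['side'],f['top']
c=np.array([.418,.2804]);u=np.array([-.183,.983]);v=np.array([.983,.183])
for z in (.1917,.24):
  for a in(-.0445,-.03,.03,.0445):
    for b in(-.011,.011):
      X=np.r_[c+u*a+v*b,z];print(z,a,b,proj(S,X)[0].round(1),proj(T,X)[0].round(1))
E
```

```text
0.1917 -0.0445 -0.011 [313.4 267.8] [179.1 237.5]
0.1917 -0.0445 0.011 [301.9 268.7] [177.8 228.5]
0.1917 -0.03 -0.011 [314.9 273.1] [173.2 238.5]
0.1917 -0.03 0.011 [303.2 274. ] [171.9 229.5]
0.1917 0.03 -0.011 [321.7 296.9] [148.3 242.5]
0.1917 0.03 0.011 [309.1 297.9] [147.1 233.5]
0.1917 0.0445 -0.011 [323.4 303.1] [142.3 243.5]
0.1917 0.0445 0.011 [310.7 304.2] [141.1 234.5]
0.24 -0.0445 -0.011 [315.3 248. ] [174.  237.2]
0.24 -0.0445 0.011 [303.3 248.8] [172.6 227.7]
0.24 -0.03 -0.011 [316.8 253.1] [167.7 238.2]
0.24 -0.03 0.011 [304.7 254. ] [166.3 228.7]
0.24 0.03 -0.011 [324.  276.5] [141.5 242.5]
0.24 0.03 0.011 [311.  277.4] [140.2 233. ]
0.24 0.0445 -0.011 [325.9 282.6] [135.1 243.6]
0.24 0.0445 0.011 [312.6 283.6] [133.8 234. ]
```

Request:
arm_command(
  plan=[
    {"offset": [0.001,-0.003,0.03],"twist": 0},
    {"offset": [0,0,0.035],"twist": 0},
    {"offset": [0,0,0.035],"twist": 0},
    {"offset": [0,0,0.02],"twist": 0},
    {"offset": [0,0,0.006],"twist": 0},
    {"offset": [0,0,0],"twist": 0},
    {"offset": [0,0,0],"twist": 0},
  ],
  gripper=0.05,
)

```text
t: 4.05
tcp_pos: [0.4161, 0.276, 0.0632]
ee_rot: [0.289, -3.128, 0.001]
ft_force: [-0.5, 0.5, 0.3]
finger_gap: 0.586
grip_force: 0.0
```

Request:
arm_command(
  plan=[
    {"offset": [0,0,0],"twist": 0},
    {"offset": [0,0,0],"twist": 0},
    {"offset": [0,0,0],"twist": 0},
    {"offset": [0,0,0],"twist": 0},
    {"offset": [0,0,0],"twist": 0},
  ],
  gripper=0,
  force=25,
)

```text
t: 4.47
tcp_pos: [0.4171, 0.2762, 0.0644]
ee_rot: [-0.288, 3.126, 0.001]
ft_force: [0.4, -2.6, 7.0]
finger_gap: 0.168
grip_force: 24.5
```

Request:
arm_command(
  plan=[
    {"offset": [0,0,0],"twist": 0},
    {"offset": [0,0,0],"twist": 0},
    {"offset": [0,0,0],"twist": 0},
    {"offset": [0,0,0.008],"twist": 0},
    {"offset": [0,0,0.008],"twist": 0},
    {"offset": [0,0,0],"twist": 0},
    {"offset": [0,0,0],"twist": 0},
  ],
  gripper=0.05,
)

```text
t: 5.05
tcp_pos: [0.4154, 0.2756, 0.0462]
ee_rot: [0.289, -3.127, 0.002]
ft_force: [0.2, 0.0, -0.2]
finger_gap: 0.583
grip_force: 0.0
```

```bash
python3 go.py .4173 .2767 .048 .18; python3 - <<'E'
from rig import grab_frame
from h import *
f={n:grab_frame(n) for n in('side','top')}
pickle.dump(f,open('pics/f3.pkl','wb'))
crop(f['side'],270,340,270,350,6.5,'pics/ab4.png')
E
```

```text
t 5.05 tcp [0.4154 0.2756 0.0462] yaw 0.1843 tilt [-0.002 -0.001 -1.   ] gap 49.8 F [ 0.2  0.  -0.2] grip 0.0
tool offset [-0.002   0.0007 -0.0018] len 0.0028
twist 0.0043
offset after twist [-0.002   0.0007 -0.0018]
```

View pics/ab4.png

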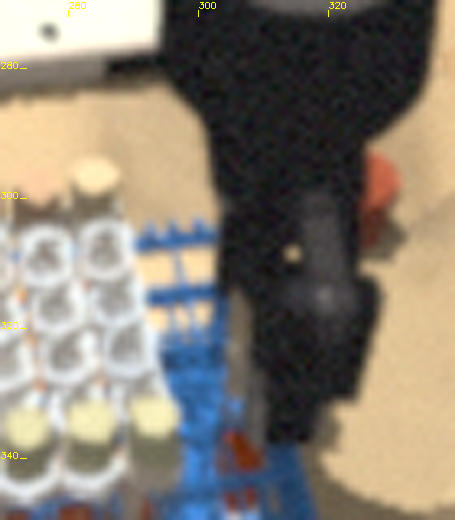

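Request:
arm_command(
  plan=[
    {"offset": [-0.004,0.001,0],"twist": 0},
    {"offset": [0,0,0],"twist": 0},
    {"offset": [0,0,0],"twist": 0},
  ],
)

```text
t: 5.4
tcp_pos: [0.4204, 0.2781, 0.0474]
ee_rot: [-0.289, 3.128, 0.001]
ft_force: [-1.2, 0.2, -0.3]
finger_gap: 0.583
grip_force: 0.0
```

Request:
arm_command(
  plan=[
    {"offset": [0,0,0],"twist": 0},
    {"offset": [0,0,0],"twist": 0},
    {"offset": [0,0,0],"twist": 0},
    {"offset": [0,0,0],"twist": 0},
    {"offset": [0,0,0],"twist": 0},
  ],
  gripper=0,
  force=25,
)

```text
t: 5.82
tcp_pos: [0.4203, 0.276, 0.0474]
ee_rot: [0.287, -3.128, 0.003]
ft_force: [0.4, -5.7, 6.5]
finger_gap: 0.178
grip_force: 24.4
```

```bash
python3 go.py .4173 .2767 .22 .18
```

```text
t 5.82 tcp [0.4203 0.276  0.0474] yaw 0.1829 tilt [-0.    -0.002 -1.   ] gap 15.2 F [ 0.4 -5.7  6.5] grip 24.4
tool offset [ 0.0029  0.0009 -0.1726] len 0.1726
twist 0.0029
offset after twist [ 0.0029  0.0009 -0.1726]
```

Request:
arm_command(
  plan=[
    {"offset": [0,0,-0.01],"twist": 0},
    {"offset": [0,0,-0.025],"twist": 0},
    {"offset": [0,0,-0.03],"twist": 0},
    {"offset": [0,0,-0.03],"twist": 0},
    {"offset": [0,0,-0.03],"twist": 0},
    {"offset": [0,0,-0.03],"twist": 0},
    {"offset": [0,0,-0.03],"twist": 0},
    {"offset": [0,0,-0.01],"twist": 0},
    {"offset": [0,0,0],"twist": 0},
    {"offset": [0,0,0],"twist": 0},
  ],
)

```text
t: 6.65
tcp_pos: [0.4196, 0.2781, 0.2423]
ee_rot: [-0.29, 3.128, 0.001]
ft_force: [-1.0, -0.2, -1.0]
finger_gap: 0.18
grip_force: 24.6
```

```bash
python3 go.py .5807 .0292 .245 1.812; python3 - <<'E'
from rig import grab_frame
from h import *
f={n:grab_frame(n) for n in('side','top')}
pickle.dump(f,open('pics/f4.pkl','wb'))
crop(f['side'],250,370,190,350,3.7,'pics/a.png')
crop(f['top'],90,200,180,250,3.2,'pics/b.png')
a,b=cv2.imread('pics/a.png'),cv2.imread('pics/b.png');c=np.zeros((600,800,3),np.uint8);c[:a.shape[0],:a.shape[1]]=a;c[:b.shape[0],a.shape[1]:a.shape[1]+b.shape[1]]=b
cv2.imwrite('pics/ab5.png',c)
E
```

```text
t 6.65 tcp [0.4196 0.2781 0.2423] yaw 0.1847 tilt [ 0.     0.001 -1.   ] gap 15.4 F [-1.  -0.2 -1. ] grip 24.6
tool offset [-0.1127 -0.2743 -0.0029] len 0.2965
twist 1.5143
offset after twist [-0.2802  0.097  -0.0029]
```

View pics/ab5.png

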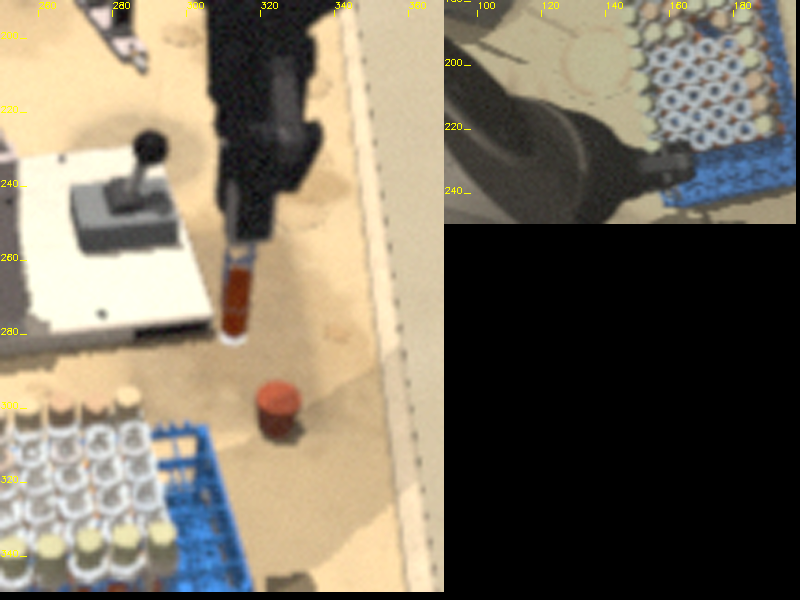

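```bash
python3 - <<'E'
from h import *
from rig import r
print(np.round(r.observe()['joint_pos'],3))
f=load('pics/f4.pkl');S=f['side']
for z in(.19,.201,.21):
  print(proj(S,[.4196,.2781,z]),proj(S,[.4173,.2767,z]))
print('gap fingertip',proj(S,[.4196,.2855,.275]),proj(S,[.4196,.2855,.242]))
E
```

```text
[-0.792  0.153  0.093  1.917 -0.016  1.074  1.063]
[[311.16193979 284.80087384]] [[312.44096045 284.31954949]]
[[311.56826179 280.35005262]] [[312.8581252 279.8709183]]
[[311.90615917 276.64874965]] [[313.20503118 276.17152428]]
gap fingertip [[314.54967576 251.05049078]] [[313.18272657 265.92980824]]
```

Request:
arm_command(
  plan=[
    {"offset": [0,0,0],"twist": 0.117},
    {"offset": [0,0,0],"twist": 0.117},
    {"offset": [0,0,0],"twist": 0.117},
    {"offset": [0,0,0],"twist": 0.117},
    {"offset": [0,0,0],"twist": 0.117},
    {"offset": [0,0,0],"twist": 0.117},
    {"offset": [0,0,0],"twist": 0.117},
    {"offset": [0,0,0],"twist": 0.117},
    {"offset": [0,0,0],"twist": 0.117},
    {"offset": [0,0,0],"twist": 0.117},
  ],
)

```text
t: 7.58
tcp_pos: [0.4189, 0.2772, 0.2402]
ee_rot: [-1.494, -2.762, 0.006]
ft_force: [-0.2, 0.4, 0.0]
finger_gap: 0.175
grip_force: 24.6
```

Request:
arm_command(
  plan=[
    {"offset": [0,0,0],"twist": 0.115},
    {"offset": [0,0,0],"twist": 0.115},
    {"offset": [0,0,0],"twist": 0.114},
    {"offset": [-0.028,0.0097,0],"twist": 0},
    {"offset": [-0.028,0.0097,0],"twist": 0},
    {"offset": [-0.028,0.0097,0],"twist": 0},
    {"offset": [-0.028,0.0097,0],"twist": 0},
    {"offset": [-0.028,0.0097,0],"twist": 0},
    {"offset": [-0.028,0.0097,0],"twist": 0},
    {"offset": [-0.028,0.0097,0],"twist": 0},
  ],
)

```text
t: 8.42
tcp_pos: [0.5321, 0.1022, 0.2403]
ee_rot: [-1.937, -2.471, 0.005]
ft_force: [0.4, 0.3, -0.4]
finger_gap: 0.174
grip_force: 24.6
```

Request:
arm_command(
  plan=[
    {"offset": [-0.028,0.0097,0],"twist": 0},
    {"offset": [-0.028,0.0097,0],"twist": 0},
    {"offset": [-0.028,0.0097,0],"twist": 0},
    {"offset": [0,0,0],"twist": 0},
    {"offset": [0,0,0],"twist": 0},
    {"offset": [0,0,0],"twist": 0},
  ],
)

```text
t: 8.92
tcp_pos: [0.5799, 0.0296, 0.2405]
ee_rot: [-1.937, -2.471, 0.003]
ft_force: [-0.3, 1.2, -0.6]
finger_gap: 0.17
grip_force: 24.6
```

```bash
python3 go.py .5807 .0292 .245 1.812;python3 go.py .5807 .0292 .245 1.812|grep -v twist
```

```text
t 8.92 tcp [0.5799 0.0296 0.2405] yaw -1.3297 tilt [-0.003 -0.    -1.   ] gap 14.5 F [-0.3  1.2 -0.6] grip 24.6
tool offset [-0.0006  0.0007 -0.0045] len 0.0045
twist -0.0001
offset after twist [-0.0006  0.0007 -0.0045]
t 8.92 tcp [0.5799 0.0296 0.2405] yaw -1.3297 tilt [-0.003 -0.    -1.   ] gap 14.5 F [-0.3  1.2 -0.6] grip 24.6
tool offset [-0.0006  0.0007 -0.0045] len 0.0045
```

```bash
python3 - <<'E'
from rig import grab_frame
from h import *
from m1 import blobs
S=grab_frame('side');pickle.dump(S,open('pics/f5.pkl','wb'))
e=proj(S,[[.5799,.0296,.2],[.5799,.0296,.24],[.5807,.0292,.2]]);print(e)
x,y=e[0].astype(int)
for b in blobs(S,x-15,x+15,y-35,y+10,lambda h:(h[...,0]<14)&(h[...,1]>130),8): print(b)
crop(S,x-35,x+35,y-50,y+30,6,'pics/a5.png')
E
```

```text
[[240.93079582 200.63222283]
 [240.28611806 185.5542004 ]
 [240.60699767 200.52040788]]
(array([241.52, 192.98]), np.float64(66.3), array([241.52, 192.92]), array([14.6,  4.9]), 85.5, [[238.5, 185.9], [243.4, 185.5], [244.5, 200.0], [239.7, 200.4]])
```

View pics/a5.png

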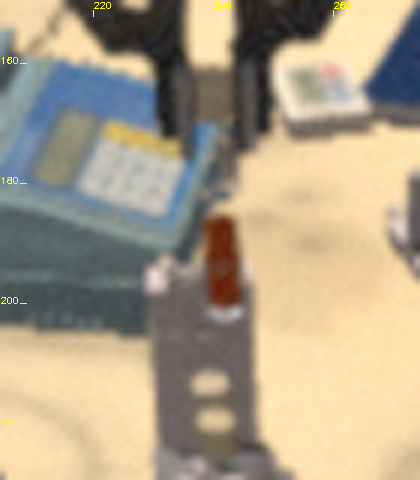

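```bash
python3 - <<'E'
from m1 import *
f=load('pics/f5.pkl')
for b in blobs(f,230,250,206,228,lambda h:(h[...,2]>130)&(h[...,1]>35),4): print(b[:4])
C,s=np.cos(.2414),np.sin(.2414)
for y in(.042,.014,-.014,-.042):
  for z in(.125,.105):print(y,z,proj(f,[.584-s*y,.0156+C*y,z]))
E
```

```text
(array([248.25, 213.94]), np.float64(44.4), array([248.12, 214.75]), array([18.2,  2.5]))
(array([230.07, 219.87]), np.float64(18.4), array([230.25, 219.12]), array([16.5,  1.2]))
(array([239.46, 213.46]), np.float64(16.4), array([239.5, 213.5]), array([3.2, 5.2]))
(array([240.38, 219.55]), np.float64(16.3), array([240.38, 219.5 ]), array([3.2, 5.5]))
0.042 0.125 [[243.04460135 233.86551737]]
0.042 0.105 [[243.32195252 240.5500019 ]]
0.014 0.125 [[241.76590079 226.82464601]]
0.014 0.105 [[242.05222778 233.44198747]]
-0.014 0.125 [[240.54439219 220.09868914]]
-0.014 0.105 [[240.83863148 226.64818418]]
-0.042 0.125 [[239.3763225 213.6669813]]
-0.042 0.105 [[239.67752233 220.14820794]]
```

Request:
arm_command(
  plan=[
    {"offset": [-0.002,0.003,0.01],"twist": 0},
    {"offset": [0,0,0.03],"twist": 0},
    {"offset": [0,0,0.03],"twist": 0},
    {"offset": [0,0,0.03],"twist": 0},
    {"offset": [0,0,0.01],"twist": 0},
    {"offset": [0,0,0.005],"twist": 0},
    {"offset": [0,0,0.005],"twist": 0},
    {"offset": [0,0,0.005],"twist": 0},
    {"offset": [0,0,0.005],"twist": 0},
  ],
)

```text
t: 9.72
tcp_pos: [0.5853, 0.0279, 0.1132]
ee_rot: [1.937, 2.471, 0.003]
ft_force: [-0.9, -0.1, -0.2]
finger_gap: 0.178
grip_force: 24.8
```

```bash
python3 go.py .5838 .0284 .067 1.812
```

```text
t 9.72 tcp [0.5853 0.0279 0.1132] yaw -1.3297 tilt [ 0.002  0.    -1.   ] gap 15.2 F [-0.9 -0.1 -0.2] grip 24.8
tool offset [ 0.0008 -0.0014  0.0462] len 0.0463
twist -0.0001
offset after twist [ 0.0008 -0.0014  0.0462]
```

Request:
arm_command(
  plan=[
    {"offset": [0,0,0.008],"twist": 0},
    {"offset": [0,0,0.008],"twist": 0},
    {"offset": [0,0,0.008],"twist": 0},
    {"offset": [0,0,0],"twist": 0},
  ],
)

```text
t: 10.05
tcp_pos: [0.5833, 0.028, 0.0865]
ee_rot: [-1.937, -2.471, 0.002]
ft_force: [-0.2, -0.3, 0.2]
finger_gap: 0.176
grip_force: 24.6
```

Request:
arm_command(
  plan=[
    {"offset": [0,0,0.007],"twist": 0},
    {"offset": [0,0,0.006],"twist": 0},
    {"offset": [0,0,0.004],"twist": 0},
    {"offset": [0,0,0],"twist": 0},
    {"offset": [0,0,0],"twist": 0},
  ],
)

```text
t: 10.47
tcp_pos: [0.5842, 0.0278, 0.0709]
ee_rot: [-1.938, -2.472, 0.001]
ft_force: [-0.2, 0.3, -0.2]
finger_gap: 0.177
grip_force: 24.7
```

Request:
arm_command(
  plan=[
    {"offset": [0,0,0.003],"twist": 0},
    {"offset": [0,0,0.002],"twist": 0},
    {"offset": [0,0,0],"twist": 0},
  ],
)

```text
t: 10.72
tcp_pos: [0.5848, 0.0277, 0.0669]
ee_rot: [1.938, 2.472, 0.001]
ft_force: [-1.8, -0.5, 5.6]
finger_gap: 0.178
grip_force: 25.4
```

Request:
arm_command(
  plan=[
    {"offset": [0,0,0],"twist": 0},
    {"offset": [0,0,0],"twist": 0},
    {"offset": [0,0,0],"twist": 0},
    {"offset": [0,0,0],"twist": 0},
  ],
  gripper=0.06,
)

```text
t: 11.05
tcp_pos: [0.5843, 0.028, 0.0661]
ee_rot: [-1.938, -2.472, -0.0]
ft_force: [0.2, -0.2, 0.4]
finger_gap: 0.699
grip_force: 0.0
```

Request:
arm_command(
  plan=[
    {"offset": [0,0,-0.01],"twist": 0},
    {"offset": [0,0,-0.03],"twist": 0},
    {"offset": [0,0,-0.03],"twist": 0},
    {"offset": [0,0,-0.03],"twist": 0},
    {"offset": [0,0,-0.03],"twist": 0},
    {"offset": [0,0,-0.03],"twist": 0},
    {"offset": [0,0,0],"twist": 0},
    {"offset": [0,0,0],"twist": 0},
  ],
)

```text
t: 11.72
tcp_pos: [0.5856, 0.0279, 0.2289]
ee_rot: [1.937, 2.47, 0.006]
ft_force: [0.4, -0.7, -0.5]
finger_gap: 0.706
grip_force: 0.0
```

```bash
python3 go.py .5105 -.3065 .24 .459; python3 - <<'E'
from rig import grab_frame
from m1 import *
f=grab_frame('side');pickle.dump(f,open('pics/f6.pkl','wb'))
for b in blobs(f,233,249,206,245,lambda h:(h[...,2]>115)&(h[...,1]>35)&(h[...,1]<130),4): print(b[:4])
E
```

```text
t 11.72 tcp [0.5856 0.0279 0.2289] yaw -1.33 tilt [ 0.005  0.001 -1.   ] gap 60.3 F [ 0.4 -0.7 -0.5] grip 0.0
tool offset [-0.3068 -0.1526 -0.0119] len 0.3429
twist 1.3526
offset after twist [-0.2154  0.2665 -0.0119]
(array([247.6 , 213.68]), np.float64(31.1), array([247.5 , 214.38]), array([17.5,  1.8]))
(array([239.5, 213.4]), np.float64(21.9), array([239.5 , 213.38]), array([4. , 6.2]))
(array([240.36, 219.58]), np.float64(21.9), array([240.38, 219.62]), array([4., 6.]))
(array([241.36, 226.77]), np.float64(26.9), array([241.05, 226.53]), array([6.7, 5. ]))
```

Request:
arm_command(
  plan=[
    {"offset": [0,0,0],"twist": 0.123},
    {"offset": [0,0,0],"twist": 0.123},
    {"offset": [0,0,0],"twist": 0.123},
    {"offset": [0,0,0],"twist": 0.123},
    {"offset": [0,0,0],"twist": 0.123},
    {"offset": [0,0,0],"twist": 0.123},
    {"offset": [0,0,0],"twist": 0.123},
    {"offset": [0,0,0],"twist": 0.123},
    {"offset": [0,0,0],"twist": 0.123},
    {"offset": [0,0,0],"twist": 0.123},
  ],
  gripper=0.085,
)

```text
t: 12.6
tcp_pos: [0.5832, 0.0278, 0.2248]
ee_rot: [-3.012, -0.892, 0.005]
ft_force: [0.5, -0.0, 0.1]
finger_gap: 0.993
grip_force: 0.0
```

Request:
arm_command(
  plan=[
    {"offset": [0,0,0],"twist": 0.123},
    {"offset": [-0.022,0.027,0],"twist": 0},
    {"offset": [-0.022,0.027,0],"twist": 0},
    {"offset": [-0.022,0.027,0],"twist": 0},
    {"offset": [-0.022,0.027,0],"twist": 0},
    {"offset": [-0.022,0.027,0],"twist": 0},
    {"offset": [-0.022,0.027,0],"twist": 0},
    {"offset": [-0.022,0.027,0],"twist": 0},
    {"offset": [-0.022,0.027,0],"twist": 0},
    {"offset": [-0.022,0.027,0],"twist": 0},
  ],
)

```text
t: 13.43
tcp_pos: [0.5129, -0.2787, 0.2249]
ee_rot: [-3.058, -0.714, 0.003]
ft_force: [0.8, 0.3, -0.0]
finger_gap: 0.995
grip_force: 0.0
```

Request:
arm_command(
  plan=[
    {"offset": [-0.017,0.023,0],"twist": 0},
    {"offset": [0,0,0],"twist": 0},
    {"offset": [0,0,0],"twist": 0},
    {"offset": [0,0,0],"twist": 0},
  ],
)

```text
t: 13.77
tcp_pos: [0.509, -0.3047, 0.2251]
ee_rot: [-3.058, -0.714, 0.002]
ft_force: [0.1, 0.6, 0.4]
finger_gap: 0.996
grip_force: 0.0
```

```bash
python3 go.py .5105 -.3065 .02 .459; python3 - <<'E'
from rig import grab_frame
from m1 import *
f={n:grab_frame(n) for n in('side','top')};pickle.dump(f,open('pics/f7.pkl','wb'))
S,T=f['side'],f['top']
# side predictions of tab corners
u=np.array([-np.sin(.459),np.cos(.459)]);c=np.array([.5105,-.3065])
for a in(.032,-.032,.028,-.028):
  print(a,[proj(S,np.r_[c+u*a,z])[0].round(1).tolist() for z in(.012,.035,.057)],[proj(T,np.r_[c+u*a,z])[0].round(1).tolist() for z in(.012,.035,.057)])
for a in(.078,-.078):print('pin',a,proj(S,np.r_[c+u*a,.006])[0])
for b in blobs(S,262,296,172,215,lambda h:h[...,2]<70,6): print(b)
E
```

```text
t 13.77 tcp [ 0.509  -0.3047  0.2251] yaw -2.6826 tilt [-0.002  0.001 -1.   ] gap 85.0 F [0.1 0.6 0.4] grip 0.0
tool offset [0.0008 0.0026 0.2051] len 0.2051
twist 0.0
offset after twist [0.0008 0.0026 0.2051]
0.032 [[282.6, 199.2], [282.7, 193.1], [282.9, 187.0]] [[370.8, 214.2], [372.8, 213.6], [374.9, 213.0]]
-0.032 [[274.9, 189.4], [275.0, 183.3], [275.1, 177.4]] [[390.2, 205.0], [392.6, 204.2], [395.0, 203.4]]
0.028 [[282.1, 198.6], [282.2, 192.4], [282.4, 186.4]] [[372.0, 213.6], [374.1, 213.0], [376.1, 212.4]]
-0.028 [[275.3, 190.0], [275.4, 183.9], [275.5, 178.0]] [[389.0, 205.6], [391.4, 204.8], [393.8, 204.0]]
pin 0.078 [288.38447553 208.39444262]
pin -0.078 [269.6645629 184.2927976]
(array([275.56, 186.22]), np.float64(38.1), array([275.07, 185.59]), array([11.6,  5.9]), 77.6, [[271.0, 180.6], [276.7, 179.3], [279.2, 190.6], [273.5, 191.9]])
(array([282.81, 193.6 ]), np.float64(59.9), array([282.97, 193.39]), array([11.,  6.]), 88.1, [[279.8, 188.0], [285.8, 187.8], [286.2, 198.8], [280.1, 199.0]])
```

Request:
arm_command(
  plan=[
    {"offset": [0.001,0.002,0.02],"twist": 0},
    {"offset": [0,0,0.035],"twist": 0},
    {"offset": [0,0,0.035],"twist": 0},
    {"offset": [0,0,0.035],"twist": 0},
    {"offset": [0,0,0.035],"twist": 0},
    {"offset": [0,0,0.025],"twist": 0},
    {"offset": [0,0,0.01],"twist": 0},
    {"offset": [0,0,0],"twist": 0},
    {"offset": [0,0,0],"twist": 0},
  ],
)

```text
t: 14.62
tcp_pos: [0.5117, -0.3068, 0.0318]
ee_rot: [3.059, 0.716, 0.0]
ft_force: [-0.0, -0.3, 1.5]
finger_gap: 0.999
grip_force: 0.0
```

```bash
python3 go.py .5105 -.3065 -.003 .459; python3 - <<'E'
from rig import grab_frame
from m1 import *
f={n:grab_frame(n) for n in('side','top')};pickle.dump(f,open('pics/f8.pkl','wb'))
S=f['side']
u=np.array([-np.sin(.459),np.cos(.459)]);v=np.array([u[1],-u[0]]);c=np.array([.5105,-.3065])
for z in(.03,.06,.07):
  print(z,[proj(S,np.r_[c+u*a+v*b,z])[0].round(1).tolist() for a in(.0425,.055) for b in(-.011,.011)])
for b in blobs(S,255,310,140,215,lambda h:h[...,2]<70,6): print(b[:2],b[5])
E
```

```text
t 14.62 tcp [ 0.5117 -0.3068  0.0318] yaw -2.6818 tilt [ 0. -0. -1.] gap 85.4 F [-0.  -0.3  1.5] grip 0.0
tool offset [-0.001  -0.0008  0.0348] len 0.0348
twist 0.0008
offset after twist [-0.001  -0.0008  0.0348]
0.03 [[287.3, 195.4], [280.8, 196.8], [288.9, 197.4], [282.4, 198.8]]
0.06 [[287.6, 187.2], [281.0, 188.5], [289.2, 189.1], [282.6, 190.5]]
0.07 [[287.7, 184.4], [281.1, 185.7], [289.3, 186.3], [282.7, 187.7]]
(array([280.98, 157.66]), np.float64(768.9)) [[266.6, 139.8], [291.7, 137.5], [295.9, 183.1], [270.8, 185.4]]
(array([280.3 , 192.55]), np.float64(113.1)) [[272.4, 182.0], [284.6, 181.1], [286.1, 200.2], [273.9, 201.1]]
(array([301.71, 199.34]), np.float64(9.1)) [[298.2, 199.8], [298.9, 197.4], [305.6, 199.4], [304.9, 201.8]]
```

Request:
arm_command(
  plan=[
    {"offset": [-0.001,-0.001,0.012],"twist": 0},
    {"offset": [0,0,0.012],"twist": 0},
    {"offset": [0,0,0.01],"twist": 0},
    {"offset": [0,0,0.006],"twist": 0},
    {"offset": [0,0,0],"twist": 0},
    {"offset": [0,0,0],"twist": 0},
  ],
)

```text
t: 15.22
tcp_pos: [0.5093, -0.3067, -0.0094]
ee_rot: [-3.059, -0.714, 0.002]
ft_force: [0.1, 0.7, 0.3]
finger_gap: 0.996
grip_force: 0.0
```

Request:
arm_command(
  plan=[
    {"offset": [0,0,0],"twist": 0},
    {"offset": [0,0,0],"twist": 0},
    {"offset": [0,0,0],"twist": 0},
    {"offset": [0,0,0],"twist": 0},
    {"offset": [0,0,0],"twist": 0},
    {"offset": [0,0,0],"twist": 0},
  ],
  gripper=0.04,
  force=30,
)

```text
t: 15.72
tcp_pos: [0.5105, -0.3074, -0.0068]
ee_rot: [3.059, 0.714, 0.003]
ft_force: [-3.0, 2.5, 14.7]
finger_gap: 0.546
grip_force: 30.2
```

```bash
python3 go.py .5105 -.3065 .17 .459
```

```text
t 15.72 tcp [ 0.5105 -0.3074 -0.0068] yaw -2.6832 tilt [ 0.002 -0.    -1.   ] gap 46.6 F [-3.   2.5 14.7] grip 30.2
tool offset [ 0.0007 -0.0006 -0.1768] len 0.1768
twist -0.0006
offset after twist [ 0.0007 -0.0006 -0.1768]
```

Request:
arm_command(
  plan=[
    {"offset": [0,0,-0.01],"twist": 0},
    {"offset": [0,0,-0.02],"twist": 0},
    {"offset": [0,0,-0.03],"twist": 0},
    {"offset": [0,0,-0.03],"twist": 0},
    {"offset": [0,0,-0.03],"twist": 0},
    {"offset": [0,0,-0.03],"twist": 0.109},
    {"offset": [0,0,-0.03],"twist": 0.109},
    {"offset": [0,0,-0.015],"twist": 0},
    {"offset": [0,0,0],"twist": 0},
    {"offset": [0,0,0],"twist": 0},
  ],
)

```text
t: 16.55
tcp_pos: [0.51, -0.3065, 0.1867]
ee_rot: [3.119, 0.379, 0.002]
ft_force: [-0.1, -0.2, -1.8]
finger_gap: 0.543
grip_force: 33.1
```

```bash
cat > bar.py <<'E'
from rig import grab_frame,r
from m1 import *
import sys
f={n:grab_frame(n) for n in('side','top')};pickle.dump(f,open(sys.argv[1],'wb'))
S,T=f['side'],f['top']
o=r.observe();x,y,z=o['tcp_pos'];z+=.007;yaw=float(sys.argv[2])
u=np.array([-np.sin(yaw),np.cos(yaw)])
for a in(.07,.058,-.058,-.07):
  X=np.r_[x+u[0]*a,y+u[1]*a,z+.006];print(a,X.round(4),proj(S,X)[0].round(1),proj(T,X)[0].round(1))
E
python3 bar.py pics/f9.pkl .2414;  python3 go.py .584 .0156 .183 .2414; python3 - <<'E'
from m1 import *
f=load('pics/f9.pkl')
# bar barrel/pins: low saturation bright
for n,w in(('side',(255,310,110,190)),('top',(340,430,175,245))):
  for b in blobs(f[n],*w,lambda h:(h[...,1]<50)&(h[...,2]>95),3): print(n,b)
E
```

```text
0.07 [ 0.4922 -0.2379  0.1979] [284.9 151.4] [373.9 209.8]
0.058 [ 0.4951 -0.2495  0.1979] [284.  149.5] [378.7 208.7]
-0.058 [ 0.5228 -0.3622  0.1979] [276.9 133. ] [424.1 198.5]
-0.07 [ 0.5257 -0.3738  0.1979] [276.2 131.4] [428.7 197.4]
t 16.65 tcp [ 0.509  -0.3058  0.1849] yaw -2.9001 tilt [-0.002  0.001 -1.   ] gap 46.6 F [ 0.1  0.4 -2.5] grip 33.1
tool offset [ 0.1497 -0.2942  0.0022] len 0.3301
twist 0.0001
offset after twist [ 0.1497 -0.2942  0.0022]
side (array([303.7 , 111.18]), np.float64(35.1), array([304.  , 111.88]), array([ 4.5, 10.8]), 90.0, [[298.6, 109.6], [309.4, 109.6], [309.4, 114.1], [298.6, 114.1]])
side (array([274.77, 132.62]), np.float64(6.9), array([274.75, 132.75]), array([5.2, 2.2]), 90.0, [[273.6, 130.1], [275.9, 130.1], [275.9, 135.4], [273.6, 135.4]])
side (array([267.11, 135.02]), np.float64(49.3), array([266.26, 134.49]), array([24.3,  3.5]), 19.6, [[254.2, 132.1], [255.4, 128.7], [278.3, 136.9], [277.1, 140.2]])
side (array([261.35, 164.7 ]), np.float64(96.5), array([267.66, 160.5 ]), array([12.6, 32.2]), 59.5, [[250.6, 163.3], [278.3, 146.9], [284.8, 157.7], [257.0, 174.1]])
side (array([293.94, 151.17]), np.float64(7.2), array([292.6, 150.8]), array([11.1,  2. ]), 4.4, [[287.0, 151.4], [287.1, 149.4], [298.2, 150.2], [298.1, 152.2]])
side (array([286.23, 159.33]), np.float64(180.3), array([286.09, 159.21]), array([17.4, 13.1]), 8.1, [[276.5, 164.5], [278.4, 151.5], [295.6, 153.9], [293.8, 166.9]])
top (array([381.18, 203.52]), np.float64(8.1), array([381.45, 203.67]), array([1.5, 8.8]), 76.5, [[377.0, 204.0], [385.6, 201.9], [385.9, 203.4], [377.3, 205.4]])
```

Request:
arm_command(
  plan=[
    {"offset": [0.015,-0.0294,0],"twist": 0},
    {"offset": [0.015,-0.0294,0],"twist": 0},
    {"offset": [0.015,-0.0294,0],"twist": 0},
    {"offset": [0.015,-0.0294,0],"twist": 0},
    {"offset": [0.015,-0.0294,0],"twist": 0},
    {"offset": [0.015,-0.0294,0],"twist": 0},
    {"offset": [0.015,-0.0294,0],"twist": 0},
    {"offset": [0.015,-0.0294,0],"twist": 0},
    {"offset": [0.015,-0.0294,0],"twist": 0},
    {"offset": [0.015,-0.0294,0],"twist": 0},
  ],
)

```text
t: 17.48
tcp_pos: [0.5843, 0.0162, 0.1845]
ee_rot: [3.119, 0.378, -0.005]
ft_force: [1.5, 0.9, -1.8]
finger_gap: 0.54
grip_force: 33.1
```

Request:
arm_command(
  plan=[
    {"offset": [0,0,0],"twist": 0},
    {"offset": [0,0,0],"twist": 0},
    {"offset": [0,0,0],"twist": 0},
  ],
)

```text
t: 17.73
tcp_pos: [0.5843, 0.0139, 0.1849]
ee_rot: [3.118, 0.377, -0.004]
ft_force: [0.0, -1.7, -1.5]
finger_gap: 0.541
grip_force: 33.1
```

```bash
python3 go.py .584 .0156 .124 .2414; python3 bar.py pics/f10.pkl .2414; python3 - <<'E'
from m1 import *
f=load('pics/f10.pkl')
for n,w in(('side',(215,270,150,210)),('top',(225,335,130,200))):
  for b in blobs(f[n],*w,lambda h:(h[...,1]<50)&(h[...,2]>100),3): print(n,b)
E
```

```text
t 17.73 tcp [0.5843 0.0139 0.1849] yaw -2.9008 tilt [-0.002 -0.001 -1.   ] gap 46.2 F [ 0.  -1.7 -1.5] grip 33.1
tool offset [ 0.0003 -0.0018  0.0609] len 0.061
twist -0.0006
offset after twist [ 0.0003 -0.0018  0.0609]
0.07 [0.5678 0.0807 0.1986] [243.3 214.1] [244.4 176.1]
0.058 [0.5707 0.069  0.1986] [242.7 211. ] [249.2 175.1]
-0.058 [ 0.5984 -0.0436  0.1986] [237.5 184.5] [295.4 165. ]
-0.07 [ 0.6013 -0.0553  0.1986] [237. 182.] [300.2 164. ]
side (array([258.26, 165.48]), np.float64(121.3), array([260.53, 164.56]), array([10.7, 20.2]), 78.5, [[249.6, 161.3], [269.4, 157.3], [271.5, 167.8], [251.7, 171.8]])
side (array([223.09, 161.45]), np.float64(17.4), array([222.9 , 161.39]), array([17.2,  1.6]), 14.6, [[214.4, 160.0], [214.8, 158.5], [231.4, 162.8], [231.0, 164.3]])
side (array([224.44, 180.1 ]), np.float64(291.9), array([224.42, 179.23]), array([23.5, 19.4]), 13.6, [[210.7, 185.9], [215.2, 167.1], [238.1, 172.6], [233.6, 191.4]])
side (array([232.12, 195.  ]), np.float64(36.9), array([232.06, 194.9 ]), array([6. , 8.4]), 62.1, [[226.9, 194.2], [234.4, 190.3], [237.2, 195.6
[... 635 characters left out ...]
1, 128.4], [298.8, 132.1], [290.1, 157.5]])
top (array([295.41, 130.76]), np.float64(7.6), array([295.25, 131.25]), array([3.2, 3.2]), 90.0, [[293.6, 129.6], [296.9, 129.6], [296.9, 132.9], [293.6, 132.9]])
top (array([230.45, 144.95]), np.float64(4.2), array([230.49, 144.81]), array([1.2, 4.9]), 14.0, [[229.3, 147.1], [230.5, 142.3], [231.6, 142.6], [230.4, 147.3]])
top (array([297.75, 188.78]), np.float64(389.6), array([295.  , 179.87]), array([28.7, 39. ]), -0.0, [[280.6, 199.4], [280.6, 160.4], [309.4, 160.4], [309.4, 199.4]])
top (array([293.49, 168.06]), np.float64(10.2), array([293.5 , 168.12]), array([3. , 3.2]), 90.0, [[291.9, 166.6], [295.1, 166.6], [295.1, 169.6], [291.9, 169.6]])
```

```bash
python3 - <<'E'
from m1 import *
S=load('pics/f10.pkl')['side']['color'];B=load('pics/f6.pkl')['color']
for r in range(200,222): print(r,' '.join('%3d%s'%(S[r,c].mean(),'*' if abs(S[r,c].astype(int)-B[r,c]).max()>22 else ' ') for c in range(230,256)))
E
```

```text
200  72   74   74   75   74   65   60   64   67   65   67   66   64   67   61   61   77  121  152  155  153  155  156  154  151  153 
201  76   75   72   74   76   66   58   50*  56*  54   54   53   56   48*  44*  40*  70  119  150  154  154  152  153  154  153  155 
202  78   74   74   74   75   67   57   40*  32*  32*  28*  26*  29*  26*  12*  27*  63* 114  153  155  155  155  153  153  154  155 
203  82   76   73   73   74   73   61   44*  33*  26*  20*  17*  29*  28*  30*  37*  61* 115  156  157  154  157  156  155  154  154 
204  84   77   76   78   73   72   69   63   62   61   50*  49*  55   52*  56   59   73  118  157  160  158  155  157  157  153  155 
205  86   84   79   80   83   77   78   82   86   80   70   70   69   69   71   71   76  116  153  161  159  162  160  158  160  158 
206  97   86   79   81   83   78   82   88   87   76   73   67   63   65   69   70   76  100* 141* 164  166  166  165  163  164  165 
207  99   81   77   73   75   75   79   88   95*  84   70   57   49*  51*  64   73   76   97* 135* 165  166  166  167  166  165  168 
208  99   78   74   79   74 
[... 1146 characters left out ...]
  170  171  171  168  169  172 
217 144   89   77   76   77   79   78   77   80   82   77   76   72   72   71   75   75  111  150  168  167  167  169  169  168  167 
218 144   91   77   77   78   77   75   82  100  105   80*  69*  71*  72*  74   75   80  109  150  165  170  167  167  166  165  168 
219 148   98   76   78   77   80   79   95  119  122*  81*  70*  70*  72*  73   75   79  110  149  169  170  167  167  168  167  166 
220 143   98   80   76   77   77   79   92  119  120*  79*  75*  69*  69*  72   76   79  106  146  167  168  168  168  170  168  172 
221 147   98   77   79   76   77   79   84  102  105   81*  75*  74*  69*  69   76   77   96  138  165  168  168  170  167  168  168
```

Request:
arm_command(
  plan=[
    {"offset": [0,-0.001,0.008],"twist": 0},
    {"offset": [0,0,0.008],"twist": 0},
    {"offset": [0,0,0.008],"twist": 0},
    {"offset": [0,0,0],"twist": 0},
  ],
)

```text
t: 18.17
tcp_pos: [0.5835, 0.0153, 0.1599]
ee_rot: [3.119, 0.376, -0.005]
ft_force: [-0.2, 0.6, -1.0]
finger_gap: 0.545
grip_force: 33.1
```

Request:
arm_command(
  plan=[
    {"offset": [0,0,0.003],"twist": 0},
    {"offset": [0,0,0.003],"twist": 0},
    {"offset": [0,0,0.003],"twist": 0},
    {"offset": [0,0,0],"twist": 0},
  ],
)

```text
t: 18.5
tcp_pos: [0.5848, 0.0156, 0.1527]
ee_rot: [3.119, 0.377, -0.001]
ft_force: [-0.4, 0.0, -2.0]
finger_gap: 0.542
grip_force: 33.1
```

Request:
arm_command(
  plan=[
    {"offset": [0,0,0.003],"twist": 0},
    {"offset": [0,0,0.003],"twist": 0},
    {"offset": [0,0,0.003],"twist": 0},
    {"offset": [0,0,0],"twist": 0},
  ],
)

```text
t: 18.83
tcp_pos: [0.5848, 0.0154, 0.1436]
ee_rot: [3.119, 0.377, -0.001]
ft_force: [-0.2, -0.2, -1.5]
finger_gap: 0.545
grip_force: 33.1
```

Request:
arm_command(
  plan=[
    {"offset": [0,0,0.003],"twist": 0},
    {"offset": [0,0,0.003],"twist": 0},
    {"offset": [0,0,0.002],"twist": 0},
    {"offset": [0,0,0],"twist": 0},
  ],
)

```text
t: 19.17
tcp_pos: [0.5849, 0.0155, 0.1357]
ee_rot: [3.119, 0.377, -0.001]
ft_force: [0.1, -1.2, -2.4]
finger_gap: 0.54
grip_force: 33.1
```

Request:
arm_command(
  plan=[
    {"offset": [0,0,0.003],"twist": 0},
    {"offset": [0,0,0.003],"twist": 0},
    {"offset": [0,0,0],"twist": 0},
    {"offset": [0,0,0],"twist": 0},
  ],
)

```text
t: 19.5
tcp_pos: [0.585, 0.0155, 0.13]
ee_rot: [3.119, 0.377, -0.0]
ft_force: [-1.7, -1.4, -1.7]
finger_gap: 0.546
grip_force: 33.1
```

Request:
arm_command(
  plan=[
    {"offset": [0,0,0.002],"twist": 0},
    {"offset": [0,0,0.002],"twist": 0},
    {"offset": [0,0,0],"twist": 0},
  ],
)

```text
t: 19.75
tcp_pos: [0.5849, 0.0157, 0.1258]
ee_rot: [-3.119, -0.378, 0.001]
ft_force: [0.2, -0.4, -1.4]
finger_gap: 0.54
grip_force: 33.1
```

Request:
arm_command(
  plan=[
    {"offset": [0,0,0.002],"twist": 0},
    {"offset": [0,0,0],"twist": 0},
  ],
)

```text
t: 19.92
tcp_pos: [0.5849, 0.0156, 0.1239]
ee_rot: [-3.119, -0.377, 0.0]
ft_force: [-0.3, -0.5, -1.7]
finger_gap: 0.542
grip_force: 33.1
```

Request:
arm_command(
  plan=[
    {"offset": [0,0,0.001],"twist": 0},
    {"offset": [0,0,0],"twist": 0},
  ],
)

```text
t: 20.08
tcp_pos: [0.5852, 0.0156, 0.1235]
ee_rot: [-3.118, -0.377, -0.0]
ft_force: [-1.8, 0.5, 2.4]
finger_gap: 0.543
grip_force: 32.5
```

Request:
arm_command(
  plan=[
    {"offset": [0,0,0.001],"twist": 0},
    {"offset": [0,0,0],"twist": 0},
    {"offset": [0,0,0],"twist": 0},
    {"offset": [0,0,0],"twist": 0},
    {"offset": [0,0,0],"twist": 0},
    {"offset": [0,0,0],"twist": 0},
  ],
  gripper=0.085,
)

```text
t: 20.58
tcp_pos: [0.5853, 0.0157, 0.1222]
ee_rot: [-3.119, -0.378, -0.0]
ft_force: [0.8, -0.4, 0.8]
finger_gap: 0.994
grip_force: 0.0
```

Request:
arm_command(
  plan=[
    {"offset": [0,0,-0.008],"twist": 0},
    {"offset": [0,0,-0.015],"twist": 0},
    {"offset": [0,0,-0.025],"twist": 0},
    {"offset": [0,0,-0.03],"twist": 0},
    {"offset": [0,0,-0.02],"twist": 0},
    {"offset": [0,0,0],"twist": 0},
    {"offset": [0,0,0],"twist": 0},
  ],
)

```text
t: 21.17
tcp_pos: [0.5859, 0.0156, 0.2217]
ee_rot: [-3.118, -0.377, -0.005]
ft_force: [-0.5, -0.2, -0.8]
finger_gap: 0.999
grip_force: 0.0
```

```bash
python3 go.py .459 -.0152 .22 1.812; python3 - <<'E'
from rig import grab_frame
from m1 import *
f={n:grab_frame(n) for n in('side','top')};pickle.dump(f,open('pics/f11.pkl','wb'))
S,T=f['side'],f['top']
C,s=np.cos(.2414),np.sin(.2414)
for y,z,dx in((.032,.188,0),(.032,.144,0),(-.032,.188,0),(-.028,.144,0),(.058,.143,0),(.058,.131,0),(-.077,.137,0)):
  X=[.584-s*y,.0156+C*y,z];print(y,z,proj(S,X)[0].round(1),proj(T,X)[0].round(1))
for n,w in(('side',(228,258,175,235)),('top',(235,310,150,195))):
  for b in blobs(f[n],*w,lambda h:h[...,2]<62,5): print(n,b[:2],b[5])
E
```

```text
t 21.17 tcp [0.5859 0.0156 0.2217] yaw -2.9007 tilt [ 0.003  0.001 -1.   ] gap 85.3 F [-0.5 -0.2 -0.8] grip 0.0
tool offset [-0.1306 -0.0004  0.0013] len 0.1306
twist 1.5705
offset after twist [-0.0004  0.1306  0.0013]
0.032 0.188 [241.7 209.2] [258.6 173.8]
0.032 0.144 [242.3 224.8] [259.3 176.9]
-0.032 0.188 [238.8 194.4] [283.8 168.3]
-0.028 0.144 [239.7 210.5] [281.9 171.9]
0.058 0.143 [243.6 231.8] [249.5 179.1]
0.058 0.131 [243.7 236. ] [249.7 179.8]
-0.077 0.137 [237.8 202.1] [300.  168.4]
side (array([240.85, 178.73]), np.float64(65.8)) [[236.9, 174.6], [244.7, 174.3], [245.1, 183.1], [237.2, 183.4]]
side (array([235.51, 190.82]), np.float64(5.1)) [[233.9, 192.3], [236.0, 188.1], [237.4, 188.8], [235.3, 193.0]]
side (array([241.42, 214.83]), np.float64(98.8)) [[234.9, 209.6], [245.2, 208.5], [246.5, 220.8], [236.3, 221.9]]
side (array([244.1 , 224.13]), np.float64(13.6)) [[240.1, 223.6], [247.6, 222.6], [247.9, 224.8], [240.4, 225.9]]
top (array([296.73, 155.73]), np.float64(113.6)) [[290.1, 149.6], [303.6, 149.6], [303.6, 164.4], [290.1, 164.4]]
top (array([292.2 , 180.14]), np.float64(154.4)) [[277.3, 175.9], [299.5, 167.5], [304.8, 181.5], [282.6, 190.0]]
```

Request:
arm_command(
  plan=[
    {"offset": [0,0,0],"twist": -0.12},
    {"offset": [0,0,0],"twist": -0.12},
    {"offset": [0,0,0],"twist": -0.12},
    {"offset": [0,0,0],"twist": -0.12},
    {"offset": [0,0,0],"twist": -0.12},
    {"offset": [0,0,0],"twist": -0.12},
    {"offset": [0,0,0],"twist": -0.12},
    {"offset": [0,0,0],"twist": -0.12},
    {"offset": [0,0,0],"twist": -0.12},
    {"offset": [0,0,0],"twist": -0.12},
  ],
  gripper=0.06,
)

```text
t: 22.1
tcp_pos: [0.5841, 0.0155, 0.2187]
ee_rot: [-2.354, -2.078, 0.004]
ft_force: [-0.0, -0.2, 0.1]
finger_gap: 0.701
grip_force: 0.0
```

Request:
arm_command(
  plan=[
    {"offset": [0,0,0],"twist": -0.12},
    {"offset": [0,0,0],"twist": -0.12},
    {"offset": [0,0,0],"twist": -0.12},
    {"offset": [0,-0.025,0],"twist": -0.01},
    {"offset": [0,-0.025,0],"twist": 0},
    {"offset": [0,-0.025,0],"twist": 0},
    {"offset": [0,-0.025,0],"twist": 0},
    {"offset": [0,-0.025,0],"twist": 0},
    {"offset": [0,0,0],"twist": 0},
    {"offset": [0,0,0],"twist": 0},
  ],
)

```text
t: 22.93
tcp_pos: [0.4622, -0.0141, 0.2195]
ee_rot: [-1.939, -2.47, 0.001]
ft_force: [0.3, 0.5, 0.9]
finger_gap: 0.705
grip_force: 0.0
```

```bash
python3 go.py .4617 -.0145 .038 1.812
```

```text
t 22.93 tcp [ 0.4622 -0.0141  0.2195] yaw -1.3311 tilt [-0.002  0.001 -1.   ] gap 60.2 F [0.3 0.5 0.9] grip 0.0
tool offset [-0.0005 -0.0003  0.1815] len 0.1815
twist -0.0015
offset after twist [-0.0005 -0.0003  0.1815]
```

Request:
arm_command(
  plan=[
    {"offset": [0,0,0.03],"twist": 0},
    {"offset": [0,0,0.035],"twist": 0},
    {"offset": [0,0,0.035],"twist": 0},
    {"offset": [0,0,0.035],"twist": 0},
    {"offset": [0,0,0.025],"twist": 0},
    {"offset": [0,0,0.018],"twist": 0},
    {"offset": [0,0,0],"twist": 0},
  ],
)

```text
t: 23.52
tcp_pos: [0.4614, -0.014, 0.0383]
ee_rot: [-1.936, -2.469, 0.009]
ft_force: [-0.7, -0.3, 0.2]
finger_gap: 0.704
grip_force: 0.0
```

Request:
arm_command(
  plan=[
    {"offset": [0,0,0],"twist": 0},
    {"offset": [0,0,0],"twist": 0},
    {"offset": [0,0,0],"twist": 0},
  ],
  gripper=0.036,
  force=20,
)

```text
t: 23.77
tcp_pos: [0.465, -0.0138, 0.0433]
ee_rot: [1.939, 2.47, 0.003]
ft_force: [0.2, 0.2, -0.1]
finger_gap: 0.421
grip_force: 0.0
```

Request:
arm_command(
  plan=[
    {"offset": [0,0.008,0],"twist": 0},
    {"offset": [0,0.008,0],"twist": 0},
    {"offset": [0,0.008,0],"twist": 0},
    {"offset": [0,0.008,0],"twist": 0},
    {"offset": [0,0.006,0],"twist": 0},
    {"offset": [0,0,0],"twist": 0},
  ],
)

```text
t: 24.27
tcp_pos: [0.5028, -0.0043, 0.0424]
ee_rot: [1.937, 2.471, 0.002]
ft_force: [0.7, 0.7, -0.5]
finger_gap: 0.424
grip_force: 0.0
```

```bash
python3 go.py .5102 -.0026 .042 1.812
```

```text
t 24.27 tcp [ 0.5028 -0.0043  0.0424] yaw -1.3299 tilt [ 0.002  0.    -1.   ] gap 36.2 F [ 0.7  0.7 -0.5] grip 0.0
tool offset [-0.0001  0.0076  0.0005] len 0.0076
twist -0.0003
offset after twist [-0.0001  0.0076  0.0005]
```

Request:
arm_command(
  plan=[
    {"offset": [0,0.003,0],"twist": 0},
    {"offset": [0,0.003,0],"twist": 0},
    {"offset": [0,0.002,0],"twist": 0},
    {"offset": [0,0,0],"twist": 0},
    {"offset": [0,0,0],"twist": 0},
  ],
)

```text
t: 24.68
tcp_pos: [0.5082, -0.003, 0.0421]
ee_rot: [-1.94, -2.471, 0.0]
ft_force: [-0.7, 0.1, -0.3]
finger_gap: 0.421
grip_force: 0.3
```

```bash
python3 go.py .5102 -.0026 .042 1.812
```

```text
t 24.68 tcp [ 0.5082 -0.003   0.0421] yaw -1.3309 tilt [-0. -0. -1.] gap 36.0 F [-0.7  0.1 -0.3] grip 0.3
tool offset [-0.0001  0.002   0.0001] len 0.002
twist -0.0013
offset after twist [-0.0001  0.002   0.0001]
```

Push a little further until the stop is felt, then open slightly and lift.

Request:
arm_command(
  plan=[
    {"offset": [0,0.002,0],"twist": 0},
    {"offset": [0,0.002,0],"twist": 0},
    {"offset": [0,0,0],"twist": 0},
  ],
)

```text
t: 24.93
tcp_pos: [0.511, -0.0023, 0.0418]
ee_rot: [-1.939, -2.47, 0.003]
ft_force: [-3.6, -1.2, 0.4]
finger_gap: 0.418
grip_force: 2.1
```

Request:
arm_command(
  plan=[
    {"offset": [0,-0.003,0],"twist": 0},
    {"offset": [0,0,0],"twist": 0},
    {"offset": [0,0,-0.02],"twist": 0},
    {"offset": [0,0,-0.03],"twist": 0},
    {"offset": [0,0,-0.035],"twist": 0},
    {"offset": [0,0,-0.035],"twist": 0},
    {"offset": [0,0,-0.035],"twist": 0},
    {"offset": [0,0,-0.035],"twist": 0},
    {"offset": [0,0,0],"twist": 0},
    {"offset": [0,0,0],"twist": 0},
  ],
  gripper=0.046,
)

```text
t: 25.77
tcp_pos: [0.5114, -0.0024, 0.2347]
ee_rot: [1.937, 2.469, 0.009]
ft_force: [-0.1, 0.3, -0.7]
finger_gap: 0.536
grip_force: 0.0
```

```bash
python3 go.py .5102 -.0026 .042 1.812; python3 - <<'E'
from rig import grab_frame
from m1 import *
f={n:grab_frame(n) for n in('side','top')};pickle.dump(f,open('pics/f12.pkl','wb'))
S=f['side'];C,s=np.cos(.2414),np.sin(.2414)
for x in(-.129,-.09,-.081):print(x,proj(S,[.584+x*C,.0156+x*s,.088]))
for y,z in((.032,.188),(.032,.144)):print(proj(S,[.584-s*y,.0156+C*y,z]))
for b in blobs(S,228,300,200,245,lambda h:h[...,2]<60,6): print(b[:5])
E
```

```text
t 25.77 tcp [ 0.5114 -0.0024  0.2347] yaw -1.3306 tilt [ 0.006  0.002 -1.   ] gap 45.8 F [-0.1  0.3 -0.7] grip 0.0
tool offset [-0.     -0.0025  0.1926] len 0.1927
twist -0.001
offset after twist [-0.     -0.0025  0.1926]
-0.129 [[292.5896142  230.60617937]]
-0.09 [[277.41521925 232.0595746 ]]
-0.081 [[273.88708745 232.39749713]]
[[241.65020795 209.22344814]]
[[242.3080121  224.83293843]]
(array([241.44, 215.14]), np.float64(89.5), array([241.08, 215.47]), array([11.7,  9.7]), 81.5)
(array([274.05, 232.14]), np.float64(58.3), array([273.91, 231.93]), array([8.4, 8.3]), 10.0)
(array([284.87, 241.73]), np.float64(16.6), array([284.65, 241.79]), array([6.5, 3.5]), 67.4)
(array([278.79, 243.58]), np.float64(12.3), array([277.88, 243.25]), array([2.2, 8. ]), 90.0)
```

```bash
python3 - <<'E'
from m1 import *
S=load('pics/f12.pkl')['side']['color'];B=load('pics/f6.pkl')['color']
for r in range(186,240): print(r,' '.join('%3d%s'%(S[r,c].mean(),'*' if abs(S[r,c].astype(int)-B[r,c]).max()>22 else ' ') for c in range(230,254)))
s_,C=np.sin(.2414),np.cos(.2414)
for y in(-.024,-.028):
  for z in(.144,.188):
    for x in(-.0105,.0105):print(y,z,x,proj(load('pics/f12.pkl')['side'],[.584-s_*y+C*x,.0156+C*y+s_*x,z])[0].round(1))
E
```

```text
186 107  110  108  103  108  103   88   63   65  102  133  138  142  146  146  144  139  137  136  136  138  141  146  148 
187 107  107  108  107  108   96   75   57   70  108  136  140  142  147  149  145  139  137  136  135  139  142  144  145 
188 106  108  105  104  104   90   65   61   84  120  140  141  147  147  147  142  144  143  141  141  146  148  147  144 
189 113  107  106  102   95   78   58   67  104  133  138  142  147  150  148  149  146  144  147  144  146  147  147  144 
190 109  109  113  107   90   68   56   70  108  137  138  141  146  149  147  147  147  147  149  149  148  148  145  142 
191  83   93   97   91   73   56   60   86  120  134  139  140  144  142  145  149  148  149  148  150  148  146  143  141 
192  73   89  109   95   67   57   65  104  133  134  136  138  139  138  142  151  148  149  149  149  147  146  144  144 
193  79  111  133  115   88   71   87  114  129  134  138  136  131  133  146  160  159  150  152  148  149  151  149  147 
194 122  131  135  116  111  115  126  135* 135  140* 146* 140  133* 127  142  164  163  153  152  151  152 
[... 5171 characters left out ...]
1   75   77   77   76   75   74   76   74   78   83 
237 135  102   97  107  100   86   76   76   77   77   76   77   74   77   75   77   77   79   76   76   76   73   76   81 
238 135  103   93  108  101   84   78   77   76   76   77   80   76   76   78   75   77   74   72   78   76   72   73   84 
239 138  103   92  106  101   89   80   76   79   77   78   74   75   75   77   76   79   76   77   78   77   76   77   82 
-0.024 0.144 -0.0105 [244.1 211.1]
-0.024 0.144 0.0105 [235.5 211.8]
-0.024 0.188 -0.0105 [243.5 195.8]
-0.024 0.188 0.0105 [234.7 196.5]
-0.028 0.144 -0.0105 [243.9 210.1]
-0.028 0.144 0.0105 [235.4 210.9]
-0.028 0.188 -0.0105 [243.4 194.9]
-0.028 0.188 0.0105 [234.6 195.6]
```

```bash
python3 -c "
from rig import r
print(r.sign_off())"
```

```text
the job is handed in; nothing more can be done
None
```

The job is handed in at about 26 s: tube in the empty hole, retaining bar lowered onto its seat and released, and switch lever against its back stop. The measured heights, positions and forces agree with all three, but I could not see the pins in their recesses, and sign-off returned no verdict.

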